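# Latch the sample case shut

### The job

The small sample case stands ajar on the bench with its draw latch open. Lift the wire loop over the keeper on the far half, draw it gently back until it catches under the keeper's lip and let go of it so that it stays hooked, then swing the lever over and press it flat, past centre, so that the latch alone draws the case shut. Feel your way and do not force it: neither strain the wire against the keeper while you hold it, nor push on the far half, nor bear down hard on the lever, and leave the other things on the bench where they are.

Things in the scene. Friction and masses are not known exactly. Their poses are not given: they have to be found in the camera images.
- case: Dark blue case, 147 x 220 x 150 mm (x, y, z), fixed to the bench, standing on its foot hinge. Origin on the bench under the seam, mid-width; z up; seam plane x = 0. Near half x from -85 to 0 mm. The far half swings about a foot hinge (x 20, z 12 mm) and stands ajar by an UNMEASURED 2 to 16 mm at its top. It is stiff: about 18 to 32 N at the top moves it; only the latch may draw it shut, do not push it.
- keeper_shut (a point): Steel keeper on top of the far half, 10 mm wide in y. This point: where the loop's bar would sit if the half were fully shut (case x 20.5, y 0, z 158 mm). The real keeper is 2 to 16 mm farther out in +x and up to 1 mm lower (tilting out up to 0.11 rad). From this point: post face at x -2 mm, sloping lip over the seat, its outer edge at x +3.2, z +1.7, its top at z +6; base plate top at z -6.5, out to x +21. The seat is open to +x.
- bar (a point): Middle of the loop's cross bar: steel wire 4 mm thick, 31 mm long along case y. Frame = the loop's: x along the loop away from its pivot, z up. Loop: two side wires, 60 mm from bar to its pivot on the lever, 35 mm wide. A weak spring (about 0.2 N) lifts the loop clear whenever it is not caught under the lip. Only the bar and the keeper touch. Keep them under 12 N while the loop is held.
- tab (a point): Grasp point on the loop's upright steel pull tab, 14 mm wide along case y, 3 mm thick, 36 mm tall; the point lies 6 mm below the tab's top edge, and at x +6.5, z +29 mm from the bar in the loop's frame (same axes as bar). Pinched across its 14 mm width (along case y) it can pivot in the fingers.
- lever (a joint): Lever angle, rad: 0 = flat on its stop, pointing to case -x (latched); grows as it is raised, pi/2 upright, 2.4 at most, leaning to +x. Pivot along case y at case x -18, z 166 mm. The loop's pivot is on the lever 20 mm from the lever's. It stays where it is left (light friction). Pressing it shut takes about 5 to 10 N near its end; it passes centre at about 0.2 rad; keep under 25 N.
- lever_end (a point): Point on the steel lever's centre plane, 55 mm from its pivot and 7 mm from its free end. The lever is a plain bar 20 mm wide (case y), 4 mm thick, 62 mm from pivot to end. Its x axis runs from this end towards the pivot.
- loop_root (a point): The loop's pivot on the lever, 20 mm from the lever's pivot towards its free end.
- tip_box: Bystander: box of pipette tips, 85 x 120 x 71 mm, loose, dark blue with a yellow tray. Origin under its centre. Leave alone (at most 30 mm of movement).
- wash_bottle: Bystander: white plastic bottle, 64 mm across, 125 mm tall, loose. Origin under its centre. Leave alone (at most 30 mm of movement).
- media_jar: Bystander: glass jar, 72 mm across, 95 mm tall, loose. Origin under its centre. Leave alone (at most 30 mm of movement).

How it is judged:
On the way:
1. the loop's bar is caught under the keeper's lip and stays there with the fingers off the loop (contact force between loop and shell above 0.05 N and contact force between the fingers and loop below 0.1 N and z of bar in the frame of case below 0.161 m and value of joint lever above 0.4 rad), for 0.3 s.
At the end, for the whole second after the job is handed in: The lever lies flat (within 0.06 rad of its stop), the loop is still hooked under the keeper's lip and pulls on it with more than 5 N, and the far half (shell) is drawn to within 0.03 rad (4 mm at its top) of fully shut (value of joint lever below 0.06 rad and contact force between loop and shell above 5 N and z of bar in the frame of case below 0.161 m and value of joint shell below 0.03 rad); the robot touches nothing.
It fails at once if the wire is strained: over 12 N between loop and keeper while the fingers touch the loop (contact force between loop and shell above 12 N and contact force between the fingers and loop above 0.3 N).
It fails at once if the far half of the case (shell) is pushed with over 15 N (contact force between any of the fingers, the arm and shell above 15 N).
It fails at once if the lever bar is pressed with over 25 N (contact force between the fingers and lever_c0 above 25 N).
It fails at once if a bystander moved more than 30 mm (distance of any of tip_box, wash_bottle, media_jar from where it was at the start of the episode above 0.03 m).
It also fails if it takes over 72 s, if anything falls off the work surface, if the arm or the gripper's body presses on something with over 40 N, if the wrist force passes 120 N, or if a joint passes its speed limit or range.

### The arm

A 6-joint arm with a two-finger parallel gripper is mounted at the origin on the work surface. World frame = base frame: x ahead of the robot, y to its left, z up, the work surface at z = 0. Lengths are in m, angles in rad, forces in N, time in s.
With the tool pointing down it reaches from about 0.4 to 0.925 m from the base axis. Payload 3.4 kg.
Tool frame: the origin (TCP) lies at the very end of the fingers, on their centre line; the grasp point (between the pads) lies 19 mm behind it; z points along the fingers, y is the direction in which the jaws open and shut (so a half turn about z gives the same grasp; the last joint's range is limited). The gripper opens to 85 mm and grips with 20 to 120 N. Pads are 22 mm wide; open, the fingers measure 114 mm over their backs; the gripper's body (76 mm by 85 mm) begins 54 mm behind the grasp point. The pads swing forward as they close: fully open they stand 13 mm farther back than shut.
Start: joints at [-1.345, 0.307, 1.506, -0, 1.328, -0.073], TCP at [0.169, -0.55, 0.231] pointing down, gripper open.
Joint ranges: [-3.12, 3.12], [-1.05, 2.28], [0.14, 2.33], [-1.42, 4.57], [0.1, 2.73], [-2.68, 2.68]. Speed limits (rad/s): [2.57, 2.57, 3.14, 3.14, 3.14, 3.14].

### API

Orientations are given as a unit quaternion [w, x, y, z].
In Python, from station import get_obs, grab_frame, camera_info, close_job gives the robot as it stands.
- The arm moves only by the tool arm_command, never from a script. Its argument "commands" is one flat list of numbers, 7 for each row, row after row: the shift along the tool's x, y, z scaled (see below), then the turn, a rotation vector about the tool's x, y, z scaled (see below), then the opening, from 0 (shut) to 1 (fully open). In form: [dx, dy, dz, rx, ry, rz, claw, dx, dy, dz, rx, ry, rz, claw, ...]. A call has exactly 10 rows; each row is the pose to reach, as a shift and turn from the pose measured when the call began, along the tool's axes at that moment; what a row does not reach only later rows make up. The controller multiplies each number of a shift by 0.6 m and each number of a turn by 45 degrees. A row lasts 1/8 s, in which the tool goes at most 62.5 mm and 10.7 degrees, less where a joint would pass 70% of its speed; a pose out of reach is approached as far as the arm can. A call with a number of a shift or a turn outside -1 to 1 is refused whole. A call with a gripper value outside its range is refused whole. The fingers move at their own pace and stop on an object; "force" is the grip in N (left out, the last holds). Time passes only in rows, so rows that repeat a pose let the fingers close, or fill a call up. It gives the time, the measured TCP pose, the force and the opening at its end, in the units of the state.
- get_obs(): the state, without advancing time (a new reading comes with each control period).
- grab_frame(name): name is "side" or "top"; returns (picture, depth): 400x640x3 uint8, red, green, blue; 400x640 float32, m along the optical axis (not along the pixel's ray), 0 where there is no reading.
- camera_info(name): a dict with "fovy" (degrees; the focal length in pixels is half the picture's height over the tangent of half this angle, whatever the lens; pixels are square), "cx", "cy" (the principal point, pixels), "extrinsics" (4x4, takes a point from world to camera coordinates). Camera axes: x right, y up, looking along -z (the intrinsics and any distortion apply to the point x, -y, -z); pixel columns grow to the right and rows downward; lengths in m; the calibration is good to about 2 mm. A picture is of the moment at which its call begins. camera_info takes no time and is no camera call.
- close_job(): hands the job in, once; it reports no verdict.
The state is a dict: "time": time; "qpos": joint angles; "qd": joint speeds; "effort": joint torques, N m; "ee_pos": TCP position; "tool_rot": TCP orientation; "ft_force": force on the tool from outside, world axes, zero at the start; "wrist_torque": the same for the moment, N m; "width": finger opening in m.
Only numpy, scipy, OpenCV 4.12 (cv2) and the standard library are available. Lean on these libraries where they do the work, as an engineer would, in place of code of your own. Each camera call takes 0.05 s, during which the arm holds its last target.

## Working session

There is one attempt and no reset: what is moved stays moved. The work goes in short steps, Python scripts to look and compute and a tool call to move; the robot and the scene stay as the last step left them, time stands still between calls to the robot, and variables do not carry over. Pictures are saved under pics/ and viewed, and the job is handed in when it is done.

Besides the shell and the picture viewer there is one more tool, called after ">>>" as name(argument=value, ...) on one line, values as JSON. arm_command: Moves the arm, as the interface text tells. Shifts and turns lie within -1 to 1; 1 stands for 0.6 m of shift or 45 degrees of turn. Its arguments: {"type":"object","properties":{"commands":{"type":"array"},"force":{"type":"number"}},"required":["commands"]}

```bash
ls; mkdir -p pics; cat > h.py <<'E'
import numpy as np,cv2
from station import *
def cam(n):
    c=camera_info(n); f=200/np.tan(np.radians(c['fovy'])/2); E=np.array(c['extrinsics']); return f,c['cx'],c['cy'],E,c
def ray(n,u,v):
    f,cx,cy,E,c=cam(n); d=np.array([(u-cx)/f,-(v-cy)/f,-1.]); R=E[:3,:3]; o=-R.T@E[:3,3]; return o,R.T@d
def proj(n,p):
    f,cx,cy,E,c=cam(n); q=E[:3,:3]@np.array(p)+E[:3,3]; return cx+f*q[0]/-q[2], cy-f*q[1]/-q[2]
def atz(n,u,v,z):
    o,d=ray(n,u,v); return o+d*(z-o[2])/d[2]
def dep(n,u,v,D):
    o,d=ray(n,u,v); return o+d*D
def tri(u1,v1,u2,v2,a='side',b='top'):
    o1,d1=ray(a,u1,v1);o2,d2=ray(b,u2,v2)
    A=np.stack([d1,-d2],1); t=np.linalg.lstsq(A,o2-o1,rcond=None)[0]
    p,q=o1+d1*t[0],o2+d2*t[1]; return (p+q)/2,np.linalg.norm(p-q)
E
python3 - <<'E'
from h import *
for n in('side','top'):
    im,d=grab_frame(n); cv2.imwrite(f'pics/{n}0.png',im[:,:,::-1]); np.save(f'{n}0.npy',d); np.save(f'{n}0i.npy',im)
    c=camera_info(n); print(n,{k:v for k,v in c.items()if k!='extrinsics'}); print(np.round(c['extrinsics'],4).tolist()); print(ray(n,320,200))
print(get_obs())
E
```

```text
pics
side {'fovy': 54.9313317192771, 'cx': 326.00370493538105, 'cy': 201.25728985409788}
[[-0.7413, -0.6711, 0.0092, 0.4382], [0.5066, -0.5504, 0.6637, -0.3336], [-0.4403, 0.4967, 0.748, -0.7185], [0.0, 0.0, 0.0, 1.0]]
(array([0.17745554, 0.46734934, 0.75480588]), array([ 0.45353977, -0.48799216, -0.74593531]))
top {'fovy': 50.969878180899805, 'cx': 321.6929199832549, 'cy': 190.66855284640425}
[[0.0669, -0.9978, -0.0001, 0.0248], [0.9777, 0.0655, 0.1993, -0.5346], [-0.1988, -0.0134, 0.9799, -1.1394], [0.0, 0.0, 0.0, 1.0]]
(array([0.29446648, 0.04455291, 1.22311353]), array([ 0.17681769,  0.01595739, -0.98437378]))
{'time': 0.1, 'qpos': array([-1.34550273e+00,  3.07512709e-01,  1.50753932e+00, -3.70711218e-06,
        1.32841163e+00, -7.34918439e-02]), 'qd': array([-0.00013111, -0.00234689, -0.00301554,  0.00184672,  0.00262925,
        0.00030225]), 'effort': array([-1.72525952e-04, -4.58531606e+01, -2.52607673e+01, -3.86010106e-05,
        5.64234972e-03,  3.11751444e-05]), 'ee_pos': array([ 0.16909595, -0.54891707,  0.23046614]), 'tool_rot': array([-9.32670371e-04,  9.88861147e-01,  1.48838023e-01, -7.27309058e-05]), 'ft_force': array([0.06163994, 0.85841079, 0.08522965]), 'wrist_torque': array([ 0.01618831, -0.02764238, -0.03912914]), 'width': 0.08518706306346034}
```

View pics/side0.png

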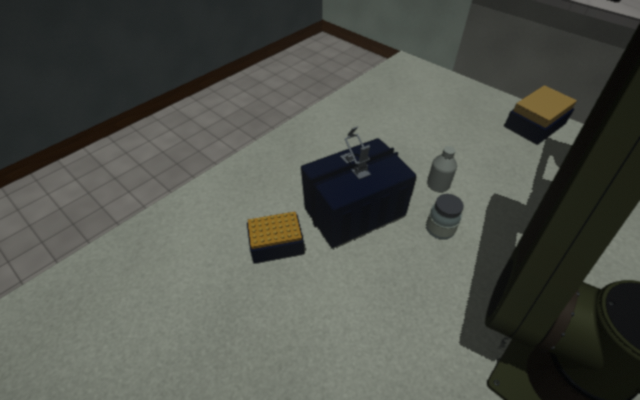

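View pics/top0.png

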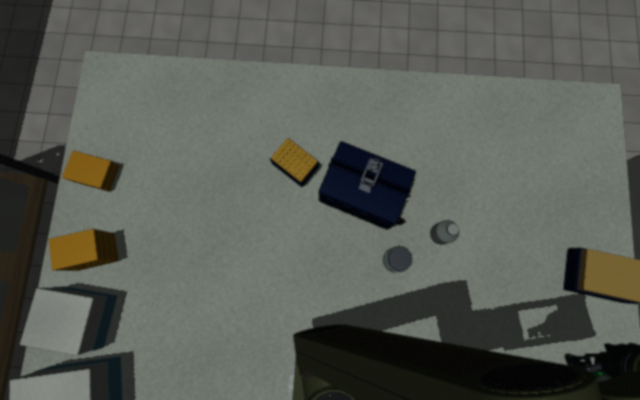

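The side view shows the case at about (358,190), with the loop raised at about (353,140). In the top view the case is at (367,185) and the latch at (370,175). Next I'll zoom in.

```bash
python3 - <<'E'
from h import *
for n,(u,v,w,h) in {'side':(295,115,130,97),'top':(310,130,120,105)}.items():
    im=np.load(n+'0i.npy')[v:v+h,u:u+w,::-1]; im=np.clip(im.astype(float)*1.7,0,255).astype(np.uint8)
    im=cv2.resize(im,None,fx=6,fy=5.7 if 0 else 6,interpolation=cv2.INTER_CUBIC)[:600]
    cv2.imwrite(f'pics/{n}0z.png',im)
E
```

```text
(no output)
```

View pics/side0z.png

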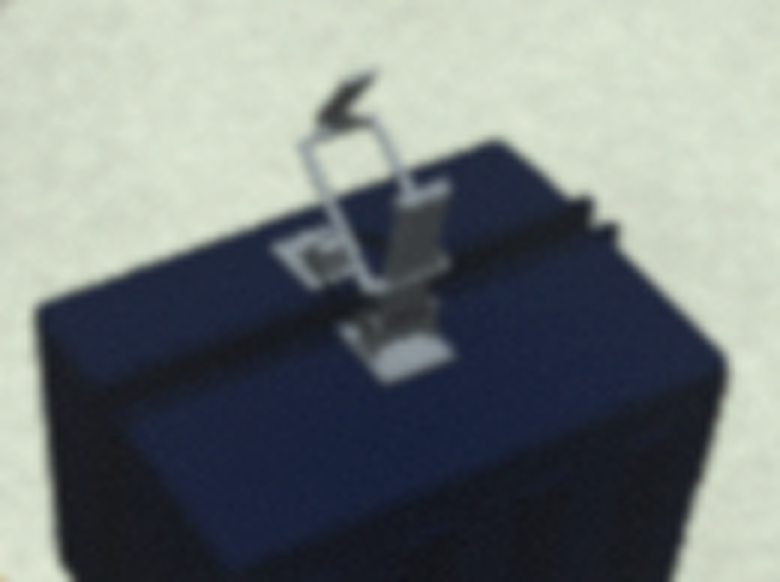

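View pics/top0z.png

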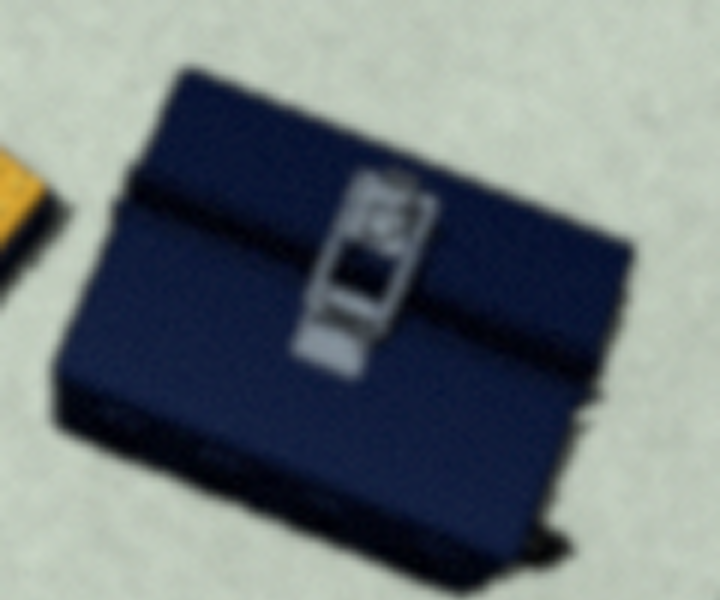

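```bash
python3 - <<'E'
from h import *
for n in('top','side'):
    f,cx,cy,E,c=cam(n); D=np.load(n+'0.npy'); v,u=np.mgrid[:400,:640]
    P=np.stack([(u-cx)/f*D,-(v-cy)/f*D,-D],-1); W=(P-E[:3,3])@E[:3,:3]; np.save(n+'W.npy',W)
    im=np.load(n+'0i.npy').astype(int)
    m=(abs(W[...,2]-.15)<.012)&(im[...,2]>im[...,0]+12)&(W[...,0]>.3)
    m=m.astype(np.uint8); k,l,s,_=cv2.connectedComponentsWithStats(m)
    for i in range(1,k):
        if s[i,4]>100:
            q=W[l==i]; print(n,s[i],np.median(q[:,2]),q[:,2].std()); r=cv2.minAreaRect((q[:,:2]*1000).astype(np.float32)); print(r); print(cv2.boxPoints(r))
    print(n,'table z',np.median(W[250:260,230:260,2]),np.std(W[250:260,230:260,2]))
S=np.load('sideW.npy')
for uu,vv in [(352,133),(354,131),(348,138),(365,150),(364,155)]: print(uu,vv,S[vv,uu])
W=np.load('topW.npy')
for uu,vv in [(364,185),(378,170),(371,162),(376,160),(377,160),(365,190)]: print(uu,vv,W[vv,uu])
E
```

```text
top [ 333  142   82   48 1343] 0.15028069593663637 0.0024776231918844102
((589.798583984375, -73.7372055053711), (213.91651916503906, 56.92787170410156), 70.73713684082031)
[[ 527.6424   -165.31708 ]
 [ 581.3831   -184.09773 ]
 [ 651.9548     17.842667]
 [ 598.21405    36.62332 ]]
top [ 320  163   87   61 2552] 0.15105074270655044 0.0023642602122365955
((512.552001953125, -47.21649932861328), (215.9039764404297, 85.7059326171875), 70.9582748413086)
[[ 436.82382  -135.28043 ]
 [ 517.8401   -163.24255 ]
 [ 588.28015    40.847427]
 [ 507.26392    68.809555]]
top table z 0.0011299574215737605 0.07048606456269885
side [364 140  25  17 214] 0.14888009616315667 0.0016051514976797578
((566.9671630859375, -141.28306579589844), (57.664859771728516, 51.97821044921875), 73.037841796875)
[[ 533.6971  -161.27916]
 [ 583.4141  -176.44328]
 [ 600.23724 -121.28697]
 [ 550.5202  -106.12285]]
side [302 150  48  28 592] 0.14868181294455002 0.001591513781919061
((605.7903442382812, -27.325782775878906), (123.83253479003906, 52.55789566040039), 70.90538024902344)
[[560.70264  -77.238785]
 [610.3688   -94.
[... 201 characters left out ...]
0061798095703), 70.56591796875)
[[ 436.86072  -128.50021 ]
 [ 514.18933  -155.78363 ]
 [ 585.0557     45.071075]
 [ 507.7271     72.35449 ]]
side table z 0.0008493955824713159 0.0632409409497205
352 133 [ 0.5805008  -0.0696409   0.22625535]
354 131 [ 0.5740295  -0.0676234   0.23631342]
348 138 [ 0.58141501 -0.05774133  0.21897287]
365 150 [ 0.52770231 -0.04911844  0.22166187]
364 155 [ 0.52894015 -0.0492762   0.20685497]
364 185 [ 0.53468513 -0.05023506  0.15010824]
378 170 [ 0.56226019 -0.07814436  0.20815668]
371 162 [ 0.59769679 -0.06563712  0.15171204]
376 160 [ 0.57790889 -0.06819523  0.24218543]
377 160 [ 0.57986553 -0.07134023  0.2359777 ]
365 190 [ 0.52096325 -0.05322645  0.15271859]
```

```bash
cat >> h.py <<'E'
YAW=np.radians(-19.2); O=np.array([.552,-.0585,0])
RC=np.array([[np.cos(YAW),-np.sin(YAW),0],[np.sin(YAW),np.cos(YAW),0],[0,0,1]])
def tocase(p): return (np.asarray(p)-O)@RC
def toworld(c): return RC@np.asarray(c)+O
E
python3 - <<'E'
from h import *
np.set_printoptions(suppress=True,precision=1)
for n in('side','top'):
    W=np.load(n+'W.npy'); C=tocase(W)*1000; 
    m=(abs(C[...,1])<40)&(C[...,0]>-90)&(C[...,0]<90)&(C[...,2]>156)&(C[...,2]<300)
    v,u=np.nonzero(m); 
    print(n,len(v))
    o=np.argsort(-C[m][:,2])
    for i in o[::(2 if n=='side' else 1)]: print((u[i],v[i]),C[v[i],u[i]],end=';')
E
```

```text
side 394
(np.int64(353), np.int64(128)) [ 17.5   6.  251.3];(np.int64(358), np.int64(127)) [ 16.7  -5.9 250.2];(np.int64(354), np.int64(128)) [ 18.3   3.  249.7];(np.int64(357), np.int64(127)) [ 18.8  -4.8 249.1];(np.int64(356), np.int64(128)) [ 17.9  -1.9 248.1];(np.int64(352), np.int64(129)) [ 20.6   6.3 246.6];(np.int64(355), np.int64(129)) [ 19.8  -0.8 244.6];(np.int64(353), np.int64(130)) [ 20.1   3.9 243.5];(np.int64(356), np.int64(129)) [ 21.6  -4.6 242. ];(np.int64(351), np.int64(131)) [ 22.9   6.9 240. ];(np.int64(355), np.int64(130)) [ 22.6  -3.  239.2];(np.int64(350), np.int64(131)) [ 27.7   6.3 236.4];(np.int64(352), np.int64(132)) [ 24.8   3.  234.6];(np.int64(351), np.int64(132)) [ 26.1   4.7 234.3];(np.int64(366), np.int64(146)) [-24.8  -1.5 230.7];(np.int64(365), np.int64(147)) [-26.1   1.8 230.3];(np.int64(349), np.int64(133)) [ 29.5   7.4 230.2];(np.int64(362), np.int64(148)) [-25.4   8.6 229.8];(np.int64(367), np.int64(146)) [-24.7  -4.1 229.6];(np.int64(368), np.int64(147)) [-28.1  -4.5 229.3];(np.int64(361), np.int64(148)) [-23.7  10.  229.1];(np.int64(366), np.i
[... 19175 characters left out ...]
, np.int64(167)) [ 29.    8.1 157.8];(np.int64(346), np.int64(201)) [-78.2  29.2 157.6];(np.int64(371), np.int64(170)) [ 23.8   0.3 156.9];(np.int64(359), np.int64(186)) [-28.2  13.1 156.9];(np.int64(366), np.int64(186)) [-21.1  -3.6 156.8];(np.int64(370), np.int64(167)) [ 30.4   5.7 156.7];(np.int64(358), np.int64(206)) [-78.   -4.2 156.5];(np.int64(367), np.int64(172)) [ 14.8   7.9 156.4];(np.int64(371), np.int64(193)) [-33.2 -22.4 156.4];(np.int64(358), np.int64(184)) [-24.2  17.5 156.3];(np.int64(368), np.int64(192)) [-33.7 -14.3 156.2];(np.int64(379), np.int64(185)) [ -5.3 -33.7 156.1];(np.int64(372), np.int64(175)) [ 12.5  -7.1 156.1];(np.int64(358), np.int64(196)) [-53.6   5.6 156.1];
```

```bash
cat >> h.py <<'E'
from scipy.spatial.transform import Rotation as Ro
def rot(q): return Ro.from_quat([q[1],q[2],q[3],q[0]])
def tool(tilt=0): # tool x along case x, down; tilt>0 (deg): body leans to case +x
    b=np.array([[np.cos(YAW),np.sin(YAW),0],[np.sin(YAW),-np.cos(YAW),0],[0,0,-1]])
    return Ro.from_rotvec(RC[:,1]*np.radians(tilt))*Ro.from_matrix(b)
def mv(pc,tilt=0,case=True):
    o=get_obs(); R=rot(o['tool_rot']); p=toworld(pc) if case else np.asarray(pc)
    d=R.inv().apply(p-o['ee_pos'])/.6; r=(R.inv()*tool(tilt)).as_rotvec()/np.radians(45)
    return np.round(d,4),np.round(r,4)
def link(bx,bz):
    # bar case mm -> theta, phi, tab
    P=np.array([-18,166.]); v=np.array([bx,bz])-P; d=np.hypot(*v); a=np.arctan2(v[1],v[0]); c=(20**2+d*d-3600)/(40*d)
    g=a+np.arccos(np.clip(c,-1,1)); root=P+20*np.array([np.cos(g),np.sin(g)]); phi=np.arctan2(bz-root[1],bx-root[0])
    s,c=np.sin(phi),np.cos(phi); tab=np.array([bx+6.5*c-29*s,bz+6.5*s+29*c]); return np.pi-g,phi,tab
def st():
    o=get_obs(); print('t',round(o['time'],2),'case',np.round(tocase(o['ee_pos'])*1000,1),'F case',np.round(o['ft_force']@RC,2),'w',round(o['width']*1000,1),'ax',np.round(rot(o['tool_rot']).as_matrix().T@RC,3)[[0,2]].tolist())
E
python3 - <<'E'
from h import *
print(link(30,219),link(40,170),link(42,155),link(31,158))
print(mv([.0193,-.0005,.330]),toworld([.0193,-.0005,.33]))
st()
E
```

```text
(np.float64(1.4685702190924905), np.float64(0.5844493078934501), array([ 19.42063911, 246.77277666])) (np.float64(1.5794196875283208), np.float64(-0.2699199365576433), array([ 53.99762353, 196.21672244])) (np.float64(1.967297441680222), np.float64(-0.5130145550781924), array([ 61.89662077, 177.07655956])) (np.float64(1.3535172787635381), np.float64(-0.47667706997067605), array([ 50.08145621, 180.78482014]))
(array([ 0.8759, -0.5739, -0.1647]), array([-2.400e-03,  6.000e-04,  8.071e-01])) [ 0.57006203 -0.06531931  0.33      ]
t 0.1 case [-200.3 -589.1  230.5] F case [-0.22  0.83  0.09] w 85.2 ax [[0.806, 0.592, 0.0], [-0.001, 0.002, -1.0]]
```

>>> arm_command(commands=[0.05,-0.03,-0.17,0,0,0.1,0.6,0.15,-0.1,-0.18,0,0,0.25,0.6,0.25,-0.16,-0.18,0,0,0.4,0.6,0.35,-0.22,-0.18,0,0,0.55,0.6,0.45,-0.29,-0.18,0,0,0.7,0.6,0.55,-0.36,-0.18,0,0,0.8,0.6,0.65,-0.42,-0.17,0,0,0.807,0.6,0.75,-0.49,-0.17,0,0,0.807,0.6,0.83,-0.54,-0.165,0,0,0.807,0.6,0.876,-0.574,-0.165,0,0,0.807,0.6], force=20)

```text
time: 1.35
ee_pos: [0.5367, -0.106, 0.3309]
tool_rot: [-0.001, 0.986, -0.167, -0.001]
ft_force: [0.7, 0.1, -0.0]
width: 0.0511
```

```bash
python3 - <<'E'
from h import *
st(); print(mv([.0193,-.0005,.30]))
E
```

```text
t 1.35 case [  1.1 -49.9 330.9] F case [ 0.66  0.3  -0.03] w 51.1 ax [[1.0, 0.0, -0.001], [-0.001, 0.001, -1.0]]
(array([ 0.0304, -0.0823,  0.0516]), array([-0.0016,  0.0019,  0.0002]))
```

>>> arm_command(commands=[0.03,-0.082,0,0,0,0,0.6,0.03,-0.082,0.02,0,0,0,0.6,0.03,-0.082,0.05,0,0,0,0.6,0.03,-0.082,0.05,0,0,0,0.6,0.03,-0.082,0.05,0,0,0,0.6,0.03,-0.082,0.05,0,0,0,0.6,0.03,-0.082,0.05,0,0,0,0.6,0.03,-0.082,0.05,0,0,0,0.6,0.03,-0.082,0.05,0,0,0,0.6,0.03,-0.082,0.05,0,0,0,0.6])

```text
time: 2.6
ee_pos: [0.5698, -0.0654, 0.301]
tool_rot: [-0.001, 0.986, -0.167, -0.001]
ft_force: [-0.4, -0.5, -0.3]
width: 0.0512
```

```bash
python3 - <<'E'
from h import *
st()
for n,(u,v,w,h) in {'side':(285,70,130,100),'top':(310,110,120,100)}.items():
    im,D=grab_frame(n); np.save(n+'1.npy',D); np.save(n+'1i.npy',im)
    z=np.clip(im[v:v+h,u:u+w,::-1].astype(float)*1.9,0,255).astype(np.uint8)
    cv2.imwrite(f'pics/{n}1z.png',cv2.resize(z,None,fx=6,fy=6,interpolation=cv2.INTER_CUBIC))
    f,cx,cy,E,c=cam(n); v,u=np.mgrid[:400,:640]
    P=np.stack([(u-cx)/f*D,-(v-cy)/f*D,-D],-1); W=(P-E[:3,3])@E[:3,:3]; C=tocase(W)*1000; np.save(n+'C1.npy',C)
    p=get_obs()['ee_pos']; print(n,proj(n,p))
    m=(abs(C[...,2]-312)<12)&(abs(C[...,0]-20)<60)&(abs(C[...,1])<80)
    q=C[m]; print(len(q),q.min(0),q.max(0),np.median(q,0))
    m=(abs(C[...,0]-20)<40)&(abs(C[...,1])<60)&(C[...,2]>270); print('min z',np.sort(C[m][:,2])[:8])
st()
E
```

```text
t 2.6 case [ 19.1  -0.7 301. ] F case [-0.19 -0.57 -0.34] w 51.2 ax [[1.0, 0.0, -0.001], [-0.001, 0.001, -1.0]]
side (np.float64(356.9510779586758), np.float64(106.76439244787629))
150 [  3.96715317 -39.11124117 304.33473155] [ 26.98156088  40.74336786 323.7756612 ] [ 10.68076154 -24.29355474 316.22618459]
min z [304.33473155 304.81757427 305.05379545 305.27721673 305.43214039
 306.17110035 306.72607727 307.29560265]
top (np.float64(377.87865355927704), np.float64(156.3664410749698))
15 [  7.97212262 -38.98752229 306.24098678] [ 15.07998797  26.14480768 323.95588627] [  8.53878245 -29.90461306 317.21901977]
min z [306.24098678 310.80928974 312.08452923 312.1257628  313.32733075
 315.9611034  316.00161704 317.21901977]
t 2.7 case [ 19.1  -0.6 300.9] F case [-0.06 -0.14  0.3 ] w 51.0 ax [[1.0, 0.0, -0.001], [-0.001, 0.001, -1.0]]
```

View pics/side1z.png

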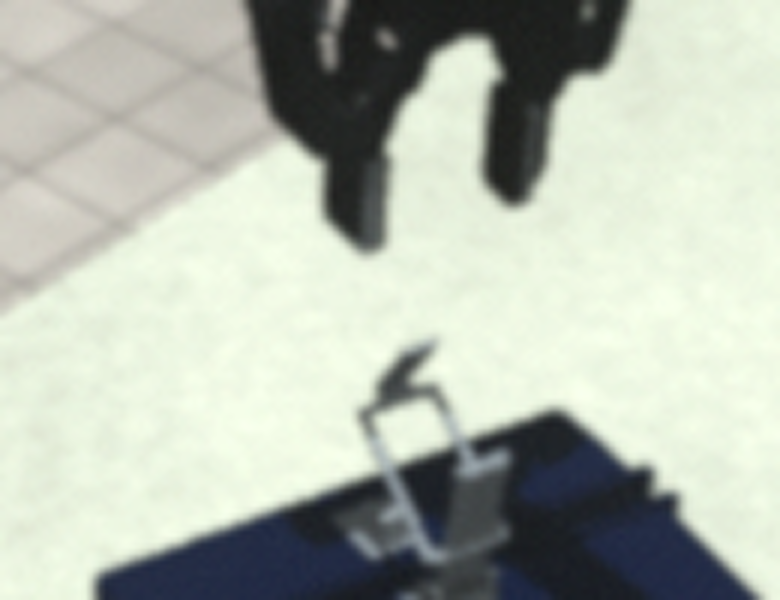

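View pics/top1z.png

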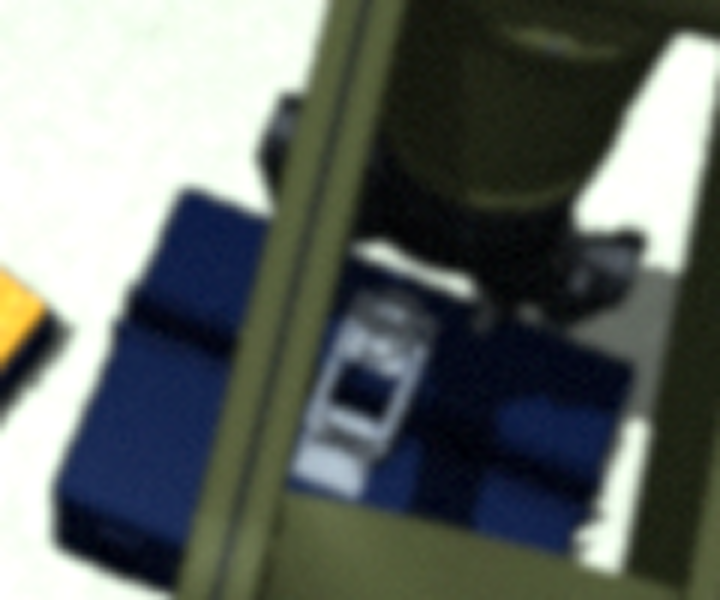

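Side view: the fingers straddle the tab, which is at zoom pixel (410,365). Finger depth agrees with the TCP to within 2 mm, so I'll descend.

>>> arm_command(commands=[0.001,0,0.03,0,0,0,0.5,0.001,0,0.06,0,0,0,0.4,0.001,0,0.09,0,0,0,0.4,0.001,0,0.117,0,0,0,0.4,0.001,0,0.117,0,0,0,0.4,0.001,0,0.117,0,0,0,0.3,0.001,0,0.117,0,0,0,0.3,0.001,0,0.117,0,0,0,0.3,0.001,0,0.117,0,0,0,0.3,0.001,0,0.117,0,0,0,0.3])

```text
time: 3.95
ee_pos: [0.5703, -0.0654, 0.2309]
tool_rot: [-0.001, 0.986, -0.167, -0.001]
ft_force: [0.1, -0.6, 0.2]
width: 0.0257
```

```bash
cat >> h.py <<'E'
def look(tag,boxes={'side':(285,90,130,100)},zmin=.156):
    for n,(u0,v0,w,h) in boxes.items():
        im,D=grab_frame(n)
        z=np.clip(im[v0:v0+h,u0:u0+w,::-1].astype(float)*1.9,0,255).astype(np.uint8)
        cv2.imwrite(f'pics/{n}{tag}.png',cv2.resize(z,None,fx=6,fy=6,interpolation=cv2.INTER_CUBIC))
        f,cx,cy,E,c=cam(n); v,u=np.mgrid[:400,:640]
        P=np.stack([(u-cx)/f*D,-(v-cy)/f*D,-D],-1); W=(P-E[:3,3])@E[:3,:3]; C=tocase(W)*1000; np.save(f'{n}C{tag}.npy',C)
E
python3 - <<'E'
from h import *
st(); look('2')
E
```

```text
t 3.95 case [ 19.6  -0.5 230.9] F case [ 0.31 -0.51  0.17] w 25.7 ax [[1.0, 0.0, -0.001], [-0.001, 0.001, -1.0]]
```

View pics/side2.png

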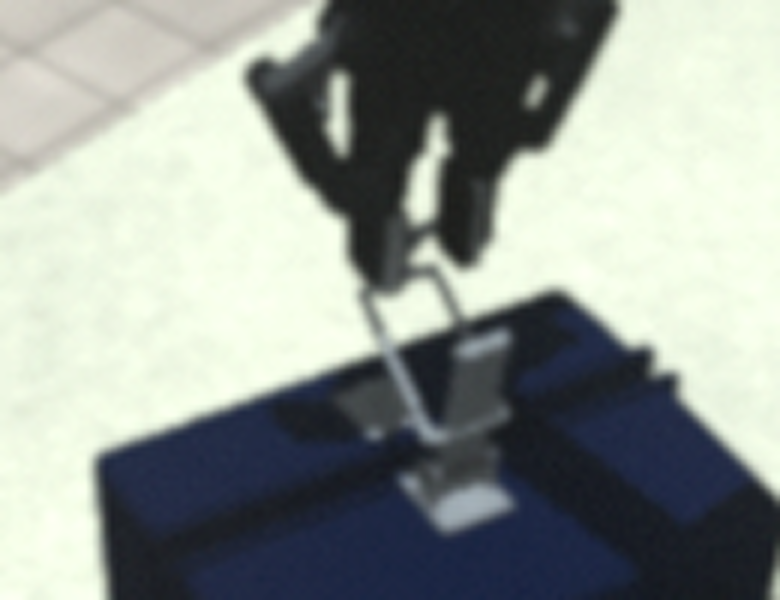

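The tab sits between the fingers at about (425,240), and the loop hasn't moved. Closing the gripper.

>>> arm_command(commands=[0,0,0,0,0,0,0.2,0,0,0,0,0,0,0.15,0,0,0,0,0,0,0.1,0,0,0,0,0,0,0.1,0,0,0,0,0,0,0.05,0,0,0,0,0,0,0.05,0,0,0,0,0,0,0.05,0,0,0,0,0,0,0.05,0,0,0,0,0,0,0.05,0,0,0,0,0,0,0.05], force=20)

```text
time: 5.25
ee_pos: [0.5703, -0.0655, 0.2309]
tool_rot: [-0.001, 0.986, -0.167, -0.001]
ft_force: [0.1, -1.6, 0.7]
width: 0.0134
```

```bash
python3 - <<'E'
from h import *
st(); look('3')
C=np.load('sideC3.npy'); 
m=(abs(C[...,1])<14)&(C[...,0]>-40)&(C[...,0]<70)&(C[...,2]>190)&(C[...,2]<226)&(C[...,0]<-15)
print('lever',[np.round(np.median(C[m&(abs(C[...,2]-z)<4)],0),1) for z in (195,205,215,223)])
# lever angle path
for bx,bz in [(30,219),(36,205),(41,190),(44,178),(44,170),(44,162),(44,156),(40,156)]: print(bx,bz,[np.round(x,2) for x in link(bx,bz)])
E
```

```text
t 5.25 case [ 19.6  -0.6 230.9] F case [ 0.58 -1.48  0.73] w 13.4 ax [[1.0, 0.0, -0.001], [-0.001, 0.001, -1.0]]
lever [array([-23.9,   2.1, 194. ]), array([-25.3,   0.9, 204.8]), array([-26.7,   1.8, 215.1]), array([-27. ,   1.2, 222.6])]
30 219 [np.float64(1.47), np.float64(0.58), array([ 19.42, 246.77])]
36 205 [np.float64(1.43), np.float64(0.33), array([ 32.88, 234.55])]
41 190 [np.float64(1.53), np.float64(0.07), array([ 45.54, 219.37])]
44 178 [np.float64(1.7), np.float64(-0.13), array([ 54.23, 205.9 ])]
44 170 [np.float64(1.78), np.float64(-0.26), array([ 57.81, 196.32])]
44 162 [np.float64(1.9), np.float64(-0.39), array([ 61.08, 186.32])]
44 156 [np.float64(2.03), np.float64(-0.48), array([ 63.25, 178.65])]
40 156 [np.float64(1.85), np.float64(-0.51), array([ 59.79, 178.17])]
```

View pics/side3.png

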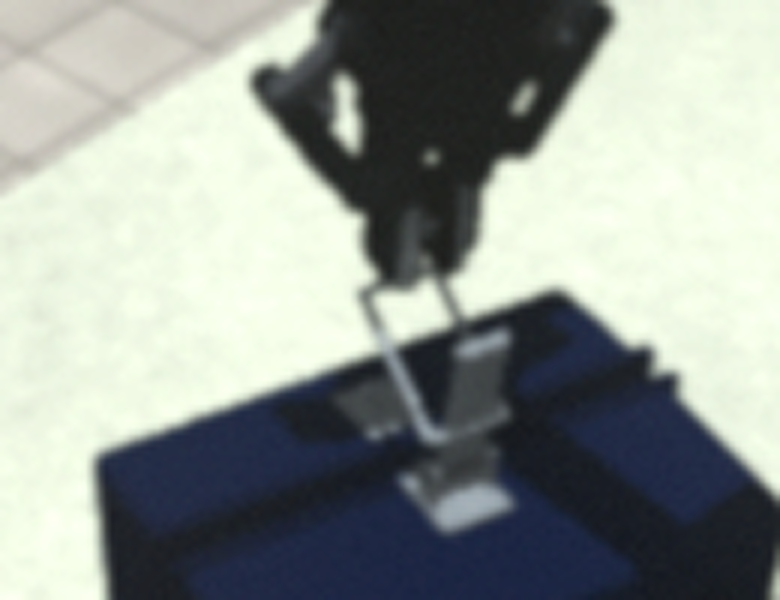

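```bash
cat >> h.py <<'E'
OFF=np.array([0.,0.]) # TCP correction mm (x,z)
def tcpbar(bx,bz,t,g=16):
    tab=link(bx,bz)[2]; tr=np.radians(t); return np.array([tab[0]-g*np.sin(tr)+OFF[0],-.5,tab[1]-g*np.cos(tr)+OFF[1]])/1000
def plan(wps):
    for bx,bz,t in wps:
        d,r=mv(tcpbar(bx,bz,t),t); print((bx,bz,t),np.round(d,4).tolist(),np.round(r,3).tolist(),'th %.2f'%link(bx,bz)[0])
E
python3 - <<'E'
from h import *
plan([(30,219,0),(33,212,2),(36,205,5),(39,197,8),(41,190,10),(43,183,13),(44,178,15),(44,174,18),(44,170,20)])
E
```

```text
(30, 219, 0) [-0.0004, -0.0002, 0.0002] [-0.001, 0.002, 0.0] th 1.47
(33, 212, 2) [0.0099, -0.0002, 0.0099] [-0.001, -0.043, 0.0] th 1.42
(36, 205, 5) [0.0197, -0.0002, 0.0204] [-0.001, -0.11, 0.0] th 1.43
(39, 197, 8) [0.0303, -0.0002, 0.0333] [-0.001, -0.176, 0.0] th 1.47
(41, 190, 10) [0.0386, -0.0001, 0.0454] [-0.001, -0.221, 0.0] th 1.53
(43, 183, 13) [0.0462, -0.0001, 0.058] [-0.001, -0.287, 0.0] th 1.62
(44, 178, 15) [0.0508, -0.0001, 0.0673] [-0.001, -0.332, 0.0] th 1.70
(44, 174, 18) [0.0525, -0.0001, 0.0748] [-0.001, -0.398, 0.0] th 1.73
(44, 170, 20) [0.0546, -0.0001, 0.0826] [-0.001, -0.443, 0.001] th 1.78
```

>>> arm_command(commands=[0.01,0,0.01,0,-0.04,0,0.05,0.02,0,0.0205,0,-0.11,0,0.05,0.03,0,0.033,0,-0.175,0,0.05,0.0385,0,0.0455,0,-0.22,0,0.05,0.046,0,0.058,0,-0.285,0,0.05,0.051,0,0.0675,0,-0.33,0,0.05,0.0525,0,0.075,0,-0.4,0,0.05,0.0545,0,0.0825,0,-0.443,0,0.05,0.0545,0,0.0825,0,-0.443,0,0.05,0.0545,0,0.0825,0,-0.443,0,0.05])

```text
time: 6.55
ee_pos: [0.602, -0.0765, 0.1814]
tool_rot: [-0.029, 0.971, -0.164, -0.17]
ft_force: [2.3, -3.2, 2.2]
width: 0.0131
```

```bash
cat >> h.py <<'E'
def lev(tag):
    C=np.load(f'sideC{tag}.npy')
    m=(abs(C[...,1])<8)&(C[...,0]>-40)&(C[...,0]<15)&(C[...,2]>170)&(C[...,2]<232)
    print('lever',[np.round(np.median(C[m&(abs(C[...,2]-z)<4)],0),1).tolist() for z in (175,185,195,205,215,223)])
E
python3 - <<'E'
from h import *
st(); look('4',{'side':(285,90,130,100),'top':(310,110,120,100)}); lev('4')
E
```

```text
t 6.55 case [ 53.1  -0.5 181.4] F case [ 3.22 -2.22  2.16] w 13.1 ax [[0.94, 0.001, -0.34], [-0.34, 0.001, -0.94]]
lever [[-18.6, 0.3, 175.4], [-15.2, 0.2, 183.9], [-12.0, -0.3, 194.2], [-9.2, -1.2, 204.3], [-5.8, 1.3, 214.9], [-3.7, -0.5, 223.8]]
```

View pics/side4.png

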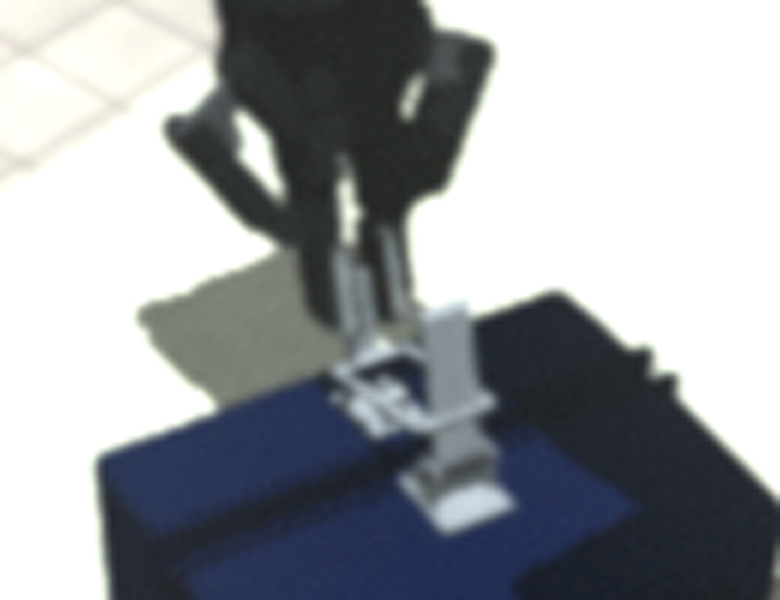

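View pics/top4.png

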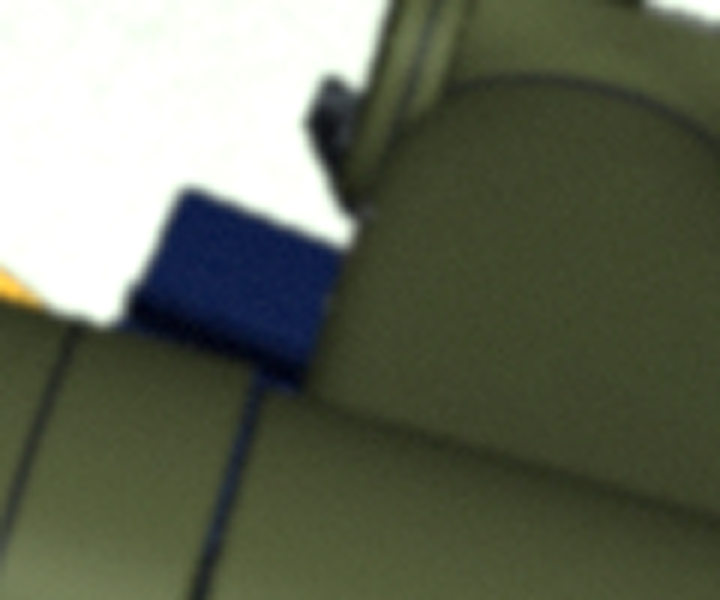

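```bash
python3 - <<'E'
from h import *
np.set_printoptions(suppress=True,precision=1)
C=np.load('sideC4.npy')
m=(abs(C[...,1])<24)&(C[...,0]>15)&(C[...,0]<75)&(C[...,2]>158)&(C[...,2]<184)
v,u=np.nonzero(m)
for i in range(len(v)): print((u[i],v[i]),C[v[i],u[i]],end=';') if abs(C[v[i],u[i]][1])>8 or C[v[i],u[i]][0]<38 else 0
E
```

```text
(np.int64(339), np.int64(144)) [ 59.3  13.2 179.7];(np.int64(340), np.int64(145)) [ 55.3  12.8 179.5];(np.int64(352), np.int64(147)) [ 45.2 -13.9 170.4];(np.int64(353), np.int64(147)) [ 41.3 -14.  173.3];(np.int64(351), np.int64(148)) [ 42.4  -9.4 171.3];(np.int64(352), np.int64(148)) [ 43.9 -13.3 168.6];(np.int64(353), np.int64(148)) [ 39.7 -13.2 171.9];(np.int64(354), np.int64(148)) [ 38.6 -15.2 171.9];(np.int64(351), np.int64(149)) [ 43.6 -10.4 167. ];(np.int64(354), np.int64(149)) [ 37.7 -14.8 169.8];(np.int64(355), np.int64(149)) [ 33.5 -14.7 173. ];(np.int64(344), np.int64(150)) [ 43.5   8.7 171.8];(np.int64(355), np.int64(150)) [ 31.1 -13.3 172.4];(np.int64(341), np.int64(151)) [ 46.4  14.9 169.1];(np.int64(342), np.int64(151)) [ 42.4  14.7 172.1];(np.int64(343), np.int64(151)) [ 45.1  10.3 168.2];(np.int64(344), np.int64(151)) [ 44.2   8.1 168. ];(np.int64(341), np.int64(152)) [ 40.2  18.6 172.3];(np.int64(342), np.int64(152)) [ 40.9  15.5 170.5];(np.int64(343), np.int64(152)) [ 39.   14.  171.4];(np.int64(342), np.int64(153)) [ 37.3  17.6 171.2];(np.int64(343), np.int64(153)
[... 495 characters left out ...]
, np.int64(155)) [ 33.3   3.5 162.4];(np.int64(349), np.int64(155)) [ 30.8   2.4 163.8];(np.int64(350), np.int64(155)) [ 32.   -1.2 161.4];(np.int64(351), np.int64(155)) [ 27.4  -0.8 165.2];(np.int64(352), np.int64(155)) [ 28.8  -4.5 162.6];(np.int64(346), np.int64(156)) [ 20.   17.5 175.6];(np.int64(347), np.int64(156)) [ 16.8  16.9 177.9];(np.int64(348), np.int64(156)) [ 15.2  15.3 178.4];(np.int64(349), np.int64(156)) [ 28.    4.1 163.7];(np.int64(350), np.int64(156)) [ 29.6   0.3 160.9];(np.int64(351), np.int64(156)) [ 27.8  -1.3 161.6];(np.int64(352), np.int64(156)) [ 24.2  -1.6 164.4];(np.int64(351), np.int64(157)) [ 24.9   0.4 161.5];(np.int64(352), np.int64(157)) [ 24.8  -2.3 160.5];
```

```bash
python3 - <<'E'
from h import *
plan([(44,170,20),(43.5,167,21),(43,164,22),(43,161,23),(43,159,24),(43,158,25)])
E
```

```text
(44, 170, 20) [-0.0004, -0.0001, 0.0012] [-0.001, -0.003, 0.001] th 1.78
(43.5, 167, 21) [0.0025, -0.0001, 0.0066] [-0.001, -0.025, 0.001] th 1.79
(43, 164, 22) [0.0054, -0.0, 0.0121] [-0.001, -0.048, 0.001] th 1.82
(43, 161, 23) [0.0089, -0.0, 0.0174] [-0.001, -0.07, 0.001] th 1.88
(43, 159, 24) [0.0111, -0.0, 0.0209] [-0.001, -0.092, 0.001] th 1.92
(43, 158, 25) [0.0119, -0.0, 0.0227] [-0.001, -0.114, 0.001] th 1.94
```

>>> arm_command(commands=[0.0025,0,0.0066,0,-0.025,0,0.05,0.0054,0,0.012,0,-0.048,0,0.05,0.007,0,0.015,0,-0.06,0,0.05,0.0089,0,0.0174,0,-0.07,0,0.05,0.01,0,0.019,0,-0.08,0,0.05,0.0111,0,0.0209,0,-0.092,0,0.05,0.0119,0,0.0227,0,-0.114,0,0.05,0.0119,0,0.0227,0,-0.114,0,0.05,0.0119,0,0.0227,0,-0.114,0,0.05,0.0119,0,0.0227,0,-0.114,0,0.05])

```text
time: 7.9
ee_pos: [0.604, -0.0772, 0.1667]
tool_rot: [-0.037, 0.963, -0.163, -0.213]
ft_force: [1.0, -3.0, 1.7]
width: 0.0134
```

```bash
python3 - <<'E'
from h import *
st(); st(); plan([(43,157,25),(43,156,25),(43,155,25),(43,154,25),(43,153,25)])
E
```

```text
t 7.9 case [ 55.3  -0.5 166.7] F case [ 1.95 -2.48  1.69] w 13.4 ax [[0.907, 0.001, -0.422], [-0.422, 0.001, -0.907]]
t 7.9 case [ 55.3  -0.5 166.7] F case [ 1.95 -2.48  1.69] w 13.4 ax [[0.907, 0.001, -0.422], [-0.422, 0.001, -0.907]]
(43, 157, 25) [0.001, -0.0, 0.0021] [-0.001, -0.002, 0.001] th 1.96
(43, 156, 25) [0.0025, -0.0, 0.0038] [-0.001, -0.002, 0.001] th 1.99
(43, 155, 25) [0.0039, -0.0, 0.0055] [-0.001, -0.002, 0.001] th 2.01
(43, 154, 25) [0.0053, -0.0, 0.0073] [-0.001, -0.002, 0.001] th 2.04
(43, 153, 25) [0.0067, -0.0, 0.009] [-0.001, -0.002, 0.001] th 2.06
```

>>> arm_command(commands=[0.001,0,0.002,0,0,0,0.05,0.0018,0,0.003,0,0,0,0.05,0.0025,0,0.0038,0,0,0,0.05,0.0032,0,0.0047,0,0,0,0.05,0.0039,0,0.0055,0,0,0,0.05,0.0039,0,0.0055,0,0,0,0.05,0.0039,0,0.0055,0,0,0,0.05,0.0039,0,0.0055,0,0,0,0.05,0.0039,0,0.0055,0,0,0,0.05,0.0039,0,0.0055,0,0,0,0.05])

```text
time: 9.15
ee_pos: [0.6048, -0.0774, 0.1627]
tool_rot: [-0.037, 0.963, -0.163, -0.213]
ft_force: [-0.2, -1.8, 1.9]
width: 0.0133
```

```bash
python3 - <<'E'
from h import *
st(); look('5'); lev('5'); st()
plan([(43,154,25),(43,153,25),(40,155,25),(36,155,25),(33,155,25)])
np.set_printoptions(suppress=True,precision=1)
C=np.load('sideC5.npy')
m=(abs(C[...,1])<24)&(C[...,0]>25)&(C[...,0]<75)&(C[...,2]>152.5)&(C[...,2]<172)
v,u=np.nonzero(m)
for i in range(len(v)): print((int(u[i]),int(v[i])),C[v[i],u[i]],end=';') if abs(C[v[i],u[i]][1])>8 else 0
E
```

```text
t 9.15 case [ 56.   -0.5 162.7] F case [ 0.38 -1.74  1.92] w 13.3 ax [[0.907, 0.001, -0.421], [-0.421, 0.001, -0.907]]
lever [[-15.0, -0.2, 175.2], [-11.0, 0.0, 186.1], [-4.2, 0.5, 194.1], [1.3, 0.3, 204.7], [6.3, 0.4, 214.6], [10.3, 0.8, 220.8]]
t 9.2 case [ 56.   -0.5 162.7] F case [ 0.56 -0.92  2.38] w 13.3 ax [[0.907, 0.001, -0.421], [-0.421, 0.001, -0.907]]
(43, 154, 25) [0.0013, 0.0, 0.0018] [-0.001, -0.002, 0.001] th 2.04
(43, 153, 25) [0.0027, 0.0, 0.0035] [-0.001, -0.002, 0.001] th 2.06
(40, 155, 25) [-0.0038, 0.0, 0.0024] [-0.001, -0.002, 0.001] th 1.88
(36, 155, 25) [-0.0091, -0.0, 0.0054] [-0.001, -0.002, 0.001] th 1.70
(33, 155, 25) [-0.0135, -0.0, 0.0076] [-0.001, -0.002, 0.001] th 1.55
(352, 145) [ 50.5 -17.1 171.3];(350, 147) [ 46.7  -9.3 171.2];(351, 147) [ 45.2 -11.1 171.6];(336, 148) [ 61.3  19.6 168.7];(350, 148) [ 46.2  -9.2 168.6];(351, 148) [ 46.7 -12.3 167. ];(338, 149) [ 55.5  17.6 169.3];(341, 149) [ 49.9  13.  171.7];(343, 149) [ 47.8   8.9 171.6];(338, 150) [ 61.6  13.8 160. ];(339, 150) [ 57.5  13.6 163.1];(340, 150) [ 54.   13.  165.6];(341, 150) [ 48.4  13.7 170.1];(342, 150) [ 46.2  12.4 171.3];(343, 150) [ 45.4  10.2 171. ];(340, 151) [ 50.1  15.3 166.4];(341, 151) [ 48.1  13.8 167.3];(342, 151) [ 45.8  12.5 168.6];(343, 151) [ 47.8   8.5 165.4];(350, 153) [ 44.3  -9.  154.8];(351, 153) [ 42.4 -10.5 155.6];(352, 153) [ 41.9 -13.  155. ];(353, 153) [ 39.2 -13.9 156.7];(354, 153) [ 35.2 -14.1 159.7];(352, 154) [ 40.4 -12.2 153.4];(354, 154) [ 32.7 -12.5 159.3];(342, 156) [ 44.1  12.9 154.7];(343, 156) [ 41.6  11.7 156.2];(344, 156) [ 41.7   8.9 154.9];(341, 157) [ 41.1  17.4 155.9];(342, 157) [ 37.7  16.8 158.3];(343, 157) [ 35.3  15.6 159.8];(342, 158) [ 35.3  18.2 157.8];(343, 158) [ 31.8  17.6 160.3];(344, 158) [ 27.8  17.5 163.4];
```

View pics/side5.png

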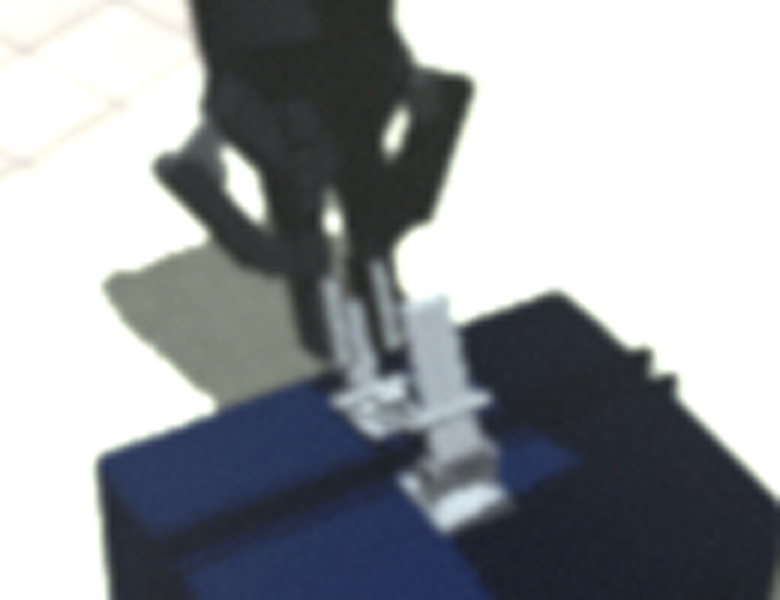

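>>> arm_command(commands=[-0.002,0,0.0012,0,0,0,0.05,-0.0038,0,0.0024,0,0,0,0.05,-0.005,0,0.0032,0,0,0,0.05,-0.006,0,0.004,0,0,0,0.05,-0.0075,0,0.0047,0,0,0,0.05,-0.0091,0,0.0054,0,0,0,0.05,-0.0091,0,0.0054,0,0,0,0.05,-0.0091,0,0.0054,0,0,0,0.05,-0.0091,0,0.0054,0,0,0,0.05,-0.0091,0,0.0054,0,0,0,0.05])

```text
time: 10.45
ee_pos: [0.5984, -0.0752, 0.1621]
tool_rot: [-0.037, 0.963, -0.163, -0.213]
ft_force: [0.5, -1.6, 1.2]
width: 0.0134
```

```bash
python3 - <<'E'
from h import *
st(); look('6'); lev('6'); st()
plan([(36,155,25),(35,155,25),(34,155,25),(33,155,25),(32,155.5,25),(31,156,25),(30,157,25)])
np.set_printoptions(suppress=True,precision=1)
C=np.load('sideC6.npy')
m=(abs(C[...,1])<20)&(C[...,0]>20)&(C[...,0]<75)&(C[...,2]>152.5)&(C[...,2]<172)
v,u=np.nonzero(m)
for i in range(len(v)): print((int(u[i]),int(v[i])),C[v[i],u[i]],end=';') if abs(C[v[i],u[i]][1])>8 else 0
E
```

```text
t 10.45 case [ 49.3  -0.5 162.1] F case [ 1.   -1.37  1.22] w 13.4 ax [[0.906, 0.001, -0.422], [-0.422, 0.001, -0.906]]
lever [[-18.5, 0.3, 174.6], [-16.8, -0.3, 185.9], [-14.4, -0.3, 194.9], [-12.5, -0.3, 204.5], [-10.9, -0.8, 215.3], [-8.9, 0.4, 223.2]]
t 10.5 case [ 49.3  -0.5 162.1] F case [ 0.26 -1.32  2.42] w 13.0 ax [[0.906, 0.001, -0.422], [-0.422, 0.001, -0.906]]
(36, 155, 25) [0.0006, -0.0, -0.0002] [-0.001, -0.0, 0.001] th 1.70
(35, 155, 25) [-0.0008, -0.0, 0.0005] [-0.001, -0.0, 0.001] th 1.65
(34, 155, 25) [-0.0022, -0.0, 0.0012] [-0.001, -0.0, 0.001] th 1.60
(33, 155, 25) [-0.0038, -0.0, 0.0019] [-0.001, -0.0, 0.001] th 1.55
(32, 155.5, 25) [-0.0061, -0.0001, 0.0017] [-0.001, -0.0, 0.001] th 1.49
(31, 156, 25) [-0.0086, -0.0001, 0.0015] [-0.001, -0.0, 0.001] th 1.42
(30, 157, 25) [-0.012, -0.0001, 0.0003] [-0.001, -0.0, 0.001] th 1.33
(353, 147) [ 44.3 -16.1 170.3];(352, 149) [ 39.3 -10.4 170.3];(352, 150) [ 39.9 -11.  166.5];(339, 151) [ 51.5  17.1 166.1];(341, 151) [ 44.6  16.  171. ];(342, 151) [ 43.9  13.8 170.6];(340, 152) [ 53.   13.4 160.3];(341, 152) [ 47.4  14.1 164.9];(342, 152) [ 45.9  12.3 165.4];(343, 152) [ 39.3  13.8 171. ];(344, 152) [ 38.   11.9 171.3];(342, 153) [ 43.5  13.7 164.8];(343, 153) [ 40.3  13.  167. ];(344, 153) [ 39.   11.1 167.2];(354, 154) [ 36.4 -15.1 155.3];(353, 155) [ 36.2 -12.4 153.5];(354, 155) [ 34.2 -13.8 154.4];(355, 155) [ 30.1 -13.8 157.7];(356, 155) [ 26.9 -14.4 159.9];(354, 157) [ 29.9 -11.4 152.6];(343, 158) [ 37.9  13.7 153.8];(344, 158) [ 34.4  13.3 156.4];(345, 158) [ 35.6   9.7 153.9];(346, 158) [ 33.6   8.3 154.9];(342, 159) [ 36.7  17.1 153.1];(343, 159) [ 32.2  17.3 156.8];(344, 159) [ 28.6  16.8 159.4];(345, 159) [ 25.2  16.3 161.9];(346, 159) [ 21.   16.3 165.2];(344, 160) [ 27.9  17.1 157. ];(345, 160) [ 23.5  17.2 160.6];(348, 161) [ 24.8   8.  152.6];(348, 162) [ 21.7   9.9 152.7];
```

View pics/side6.png

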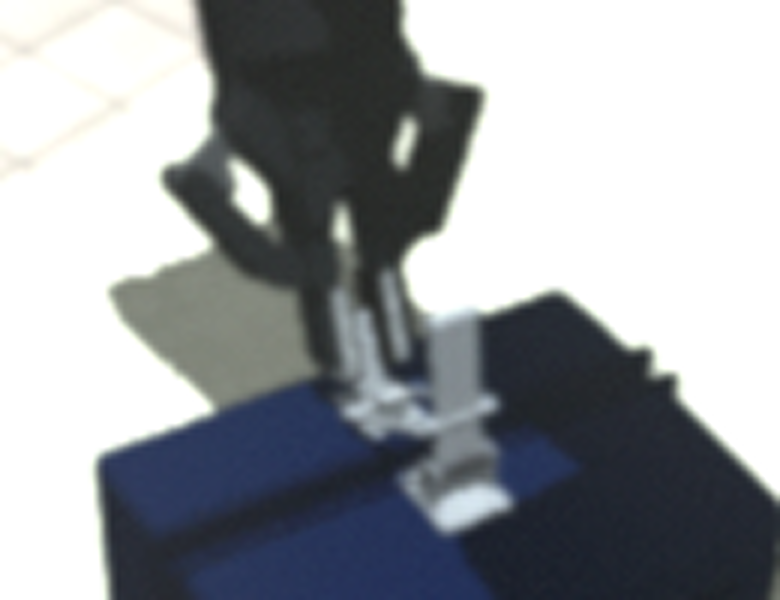

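The bar now sits at about (36,154) mm in the case frame, low enough to pass under the lip. There is no resistance yet, so I'll keep drawing back gently.

>>> arm_command(commands=[-0.0008,0,0.0005,0,0,0,0.05,-0.0015,0,0.0008,0,0,0,0.05,-0.0022,0,0.0012,0,0,0,0.05,-0.003,0,0.0015,0,0,0,0.05,-0.0038,0,0.0019,0,0,0,0.05,-0.0038,0,0.0019,0,0,0,0.05,-0.0038,0,0.0019,0,0,0,0.05,-0.0038,0,0.0019,0,0,0,0.05,-0.0038,0,0.0019,0,0,0,0.05,-0.0038,0,0.0019,0,0,0,0.05])

```text
time: 11.75
ee_pos: [0.5958, -0.0743, 0.162]
tool_rot: [-0.037, 0.963, -0.163, -0.213]
ft_force: [1.1, -2.2, 1.6]
width: 0.0134
```

```bash
python3 - <<'E'
from h import *
st(); 
plan([(32,155.,25),(31,155,25),(30,155,25),(32,156,25),(31,156,25),(30,156,25),(29,156,25)])
E
```

```text
t 11.75 case [ 46.6  -0.5 162. ] F case [ 1.74 -1.77  1.63] w 13.4 ax [[0.906, 0.001, -0.423], [-0.423, 0.001, -0.906]]
(32, 155.0, 25) [-0.0013, -0.0, 0.0006] [-0.001, 0.0, 0.001] th 1.50
(31, 155, 25) [-0.0029, -0.0, 0.0013] [-0.001, 0.0, 0.001] th 1.45
(30, 155, 25) [-0.0045, -0.0, 0.002] [-0.001, 0.0, 0.001] th 1.39
(32, 156, 25) [-0.0029, -0.0, -0.0012] [-0.001, 0.0, 0.001] th 1.47
(31, 156, 25) [-0.0046, -0.0, -0.0005] [-0.001, 0.0, 0.001] th 1.42
(30, 156, 25) [-0.0063, -0.0, 0.0001] [-0.001, 0.0, 0.001] th 1.36
(29, 156, 25) [-0.008, -0.0, 0.0007] [-0.001, 0.0, 0.001] th 1.30
```

>>> arm_command(commands=[-0.0007,0,0.0003,0,0,0,0.05,-0.0013,0,0.0006,0,0,0,0.05,-0.002,0,0.0009,0,0,0,0.05,-0.0025,0,0.0011,0,0,0,0.05,-0.0029,0,0.0013,0,0,0,0.05,-0.0029,0,0.0013,0,0,0,0.05,-0.0029,0,0.0013,0,0,0,0.05,-0.0029,0,0.0013,0,0,0,0.05,-0.0029,0,0.0013,0,0,0,0.05,-0.0029,0,0.0013,0,0,0,0.05])

```text
time: 13.0
ee_pos: [0.5941, -0.0737, 0.162]
tool_rot: [-0.037, 0.963, -0.163, -0.213]
ft_force: [-0.0, -2.5, 1.8]
width: 0.0129
```

```bash
python3 - <<'E'
from h import *
st(); look('7'); lev('7');st()
plan([(31,155,25),(30,155,25),(31,156,25),(30,156,25),(29,156,25)])
np.set_printoptions(suppress=True,precision=1)
C=np.load('sideC7.npy')
m=(abs(C[...,1])<20)&(C[...,0]>20)&(C[...,0]<75)&(C[...,2]>152.5)&(C[...,2]<166)
v,u=np.nonzero(m)
for i in range(len(v)): print((int(u[i]),int(v[i])),C[v[i],u[i]],end=';') 
E
```

```text
t 13.0 case [ 44.7  -0.5 162. ] F case [ 0.81 -2.37  1.83] w 12.9 ax [[0.906, 0.001, -0.423], [-0.423, 0.001, -0.906]]
lever [[-20.6, -0.8, 174.6], [-21.6, 1.3, 187.2], [-21.1, 1.1, 195.6], [-21.4, 1.2, 204.8], [-21.5, 0.7, 215.0], [-21.8, -0.2, 223.3]]
t 13.05 case [ 44.7  -0.5 162. ] F case [ 2.5  -2.61  2.66] w 13.4 ax [[0.906, 0.001, -0.423], [-0.423, 0.001, -0.906]]
(31, 155, 25) [-0.0, -0.0001, 0.0] [-0.001, -0.0, 0.001] th 1.45
(30, 155, 25) [-0.0017, -0.0001, 0.0007] [-0.001, -0.0, 0.001] th 1.39
(31, 156, 25) [-0.0017, -0.0001, -0.0018] [-0.001, -0.0, 0.001] th 1.42
(30, 156, 25) [-0.0034, -0.0001, -0.0012] [-0.001, -0.0, 0.001] th 1.36
(29, 156, 25) [-0.0052, -0.0001, -0.0005] [-0.001, -0.0, 0.001] th 1.30
(349, 150) [ 44.6  -5.8 165.1];(347, 151) [ 43.6   0.2 165.3];(348, 151) [ 43.2  -2.3 164.5];(349, 151) [ 44.1  -5.7 162.4];(350, 151) [ 41.3  -6.5 164.3];(347, 152) [ 43.9  -0.2 161.8];(348, 152) [ 44.3  -3.2 160.2];(349, 152) [ 42.8  -4.9 160.7];(341, 153) [ 48.3  13.4 160.9];(347, 153) [ 43.6  -0.1 159. ];(348, 153) [ 42.3  -2.1 159.2];(349, 153) [ 40.5  -3.7 159.9];(3
[... 1251 characters left out ...]
26.9   4.4 158.6];(350, 158) [ 24.7   3.2 159.8];(351, 158) [ 24.5   0.5 158.9];(352, 158) [ 25.   -2.6 157.2];(345, 159) [ 32.4  11.6 154.1];(346, 159) [ 30.2  10.3 155.3];(347, 159) [ 29.2   8.2 155.3];(349, 159) [ 25.1   5.4 157.4];(350, 159) [ 25.2   2.6 156.1];(351, 159) [ 25.2  -0.2 154.9];(352, 159) [ 23.8  -2.  155.2];(353, 159) [ 24.7  -5.4 153.1];(343, 160) [ 30.7  18.  155.2];(344, 160) [ 28.8  16.6 156.1];(345, 160) [ 24.2  16.8 159.9];(346, 160) [ 21.1  16.1 162. ];(349, 160) [ 25.2   5.1 154.1];(350, 160) [ 24.7   2.7 153.4];(351, 160) [ 23.7   0.6 153.4];(354, 160) [ 20.8  -5.8 152.9];(344, 161) [ 27.6  17.2 154.2];(345, 161) [ 22.6  17.7 158.5];(347, 162) [ 22.4  12.1 153.1];
```

View pics/side7.png

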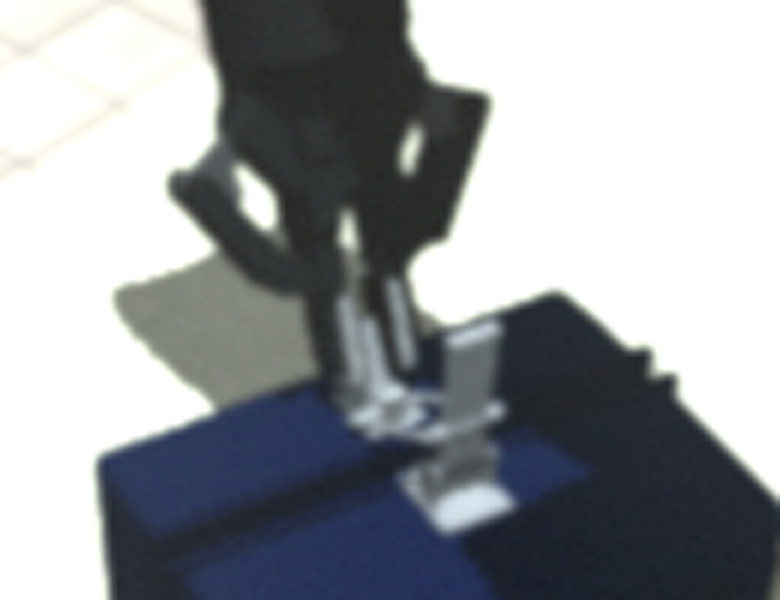

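>>> arm_command(commands=[-0.0008,0,0.0003,0,0,0,0.05,-0.0014,0,0.0004,0,0,0,0.05,-0.002,0,0.0004,0,0,0,0.05,-0.0025,0,0.0003,0,0,0,0.05,-0.0025,0,0.0003,0,0,0,0.05,-0.0025,0,0.0003,0,0,0,0.05,-0.0025,0,0.0003,0,0,0,0.05,-0.0025,0,0.0003,0,0,0,0.05,-0.0025,0,0.0003,0,0,0,0.05,-0.0025,0,0.0003,0,0,0,0.05])

```text
time: 14.3
ee_pos: [0.5938, -0.0736, 0.1624]
tool_rot: [-0.036, 0.963, -0.163, -0.212]
ft_force: [4.6, -3.9, 2.1]
width: 0.0126
```

```bash
python3 - <<'E'
from h import *
st(); 
plan([(30,155,25),(29,155,25),(28,155,25),(29,156,25),(28,156,25),(27,156,25)])
E
```

```text
t 14.3 case [ 44.5  -0.5 162.4] F case [ 5.6  -2.15  2.09] w 12.6 ax [[0.907, 0.001, -0.42], [-0.42, 0.001, -0.907]]
(30, 155, 25) [-0.001, -0.0, 0.001] [-0.001, -0.003, 0.001] th 1.39
(29, 155, 25) [-0.0028, -0.0, 0.0016] [-0.001, -0.003, 0.001] th 1.33
(28, 155, 25) [-0.0046, -0.0, 0.0022] [-0.001, -0.003, 0.001] th 1.27
(29, 156, 25) [-0.0045, -0.0001, -0.0002] [-0.001, -0.003, 0.001] th 1.30
(28, 156, 25) [-0.0064, -0.0001, 0.0004] [-0.001, -0.003, 0.001] th 1.23
(27, 156, 25) [-0.0083, -0.0001, 0.0009] [-0.001, -0.003, 0.001] th 1.17
```

```bash
python3 - <<'E'
from h import *
plan([(30.5,155,25),(30.2,156,25),(30.2,156.5,25),(30.2,157,25),(30.2,157.5,25),(30.2,158,25)])
E
```

```text
(30.5, 155, 25) [-0.0002, -0.0, 0.0007] [-0.001, -0.003, 0.001] th 1.42
(30.2, 156, 25) [-0.0024, -0.0, -0.001] [-0.001, -0.003, 0.001] th 1.37
(30.2, 156.5, 25) [-0.0033, -0.0001, -0.0019] [-0.001, -0.003, 0.001] th 1.35
(30.2, 157, 25) [-0.0041, -0.0001, -0.0028] [-0.001, -0.003, 0.001] th 1.34
(30.2, 157.5, 25) [-0.005, -0.0001, -0.0037] [-0.001, -0.003, 0.001] th 1.32
(30.2, 158, 25) [-0.0059, -0.0001, -0.0046] [-0.001, -0.003, 0.001] th 1.31
```

>>> arm_command(commands=[-0.0022,0,-0.0006,0,0,0,0.05,-0.0025,0,-0.0012,0,0,0,0.05,-0.003,0,-0.0018,0,0,0,0.05,-0.0035,0,-0.0022,0,0,0,0.05,-0.004,0,-0.0028,0,0,0,0.05,-0.004,0,-0.0028,0,0,0,0.05,-0.004,0,-0.0028,0,0,0,0.05,-0.004,0,-0.0028,0,0,0,0.05,-0.004,0,-0.0028,0,0,0,0.05,-0.004,0,-0.0028,0,0,0,0.05])

```text
time: 15.55
ee_pos: [0.5935, -0.0736, 0.1644]
tool_rot: [-0.036, 0.963, -0.163, -0.211]
ft_force: [3.9, -3.7, -0.5]
width: 0.0129
```

```bash
python3 - <<'E'
from h import *
st(); look('8'); lev('8');st()
plan([(30.5,156,25),(30.5,157,25),(30.5,158,25)])
C=np.load('sideC8.npy');np.set_printoptions(suppress=True,precision=1)
m=(abs(C[...,1])<20)&(abs(C[...,1])>8)&(C[...,0]>25)&(C[...,0]<36)&(C[...,2]>152.5)&(C[...,2]<162)
v,u=np.nonzero(m)
for i in range(len(v)): print((int(u[i]),int(v[i])),C[v[i],u[i]],end=';') 
E
```

```text
t 15.55 case [ 44.1  -0.6 164.4] F case [ 4.86 -2.18 -0.52] w 12.9 ax [[0.908, 0.001, -0.418], [-0.418, 0.001, -0.908]]
lever [[-21.2, 0.8, 174.3], [-22.3, -0.2, 186.1], [-22.3, 0.6, 194.8], [-23.8, 0.3, 204.7], [-24.8, 2.2, 215.5], [-24.9, 0.1, 222.6]]
t 15.6 case [ 44.1  -0.6 164.4] F case [ 4.97 -0.87  0.79] w 13.0 ax [[0.908, 0.001, -0.418], [-0.418, 0.001, -0.908]]
(30.5, 156, 25) [0.0, -0.0001, 0.0017] [-0.001, -0.007, 0.001] th 1.39
(30.5, 157, 25) [-0.0017, -0.0001, -0.0001] [-0.001, -0.007, 0.001] th 1.36
(30.5, 158, 25) [-0.0034, -0.0001, -0.0019] [-0.001, -0.007, 0.001] th 1.32
(354, 155) [ 32.4 -12.6 156.4];(355, 155) [ 32.2 -15.3 155.4];(356, 155) [ 27.7 -14.9 159.1];(353, 156) [ 30.4  -8.6 156.5];(354, 156) [ 29.4 -10.7 156.4];(355, 156) [ 28.5 -12.9 156.2];(346, 158) [ 31.1   9.9 157.6];(355, 158) [ 25.6 -11.4 153. ];(344, 159) [ 30.9  15.4 157. ];(345, 159) [ 27.4  14.9 159.6];(346, 159) [ 29.8  10.6 155.8];(347, 159) [ 29.4   8.1 155.1];(344, 160) [ 29.   16.4 155.9];
```

View pics/side8.png

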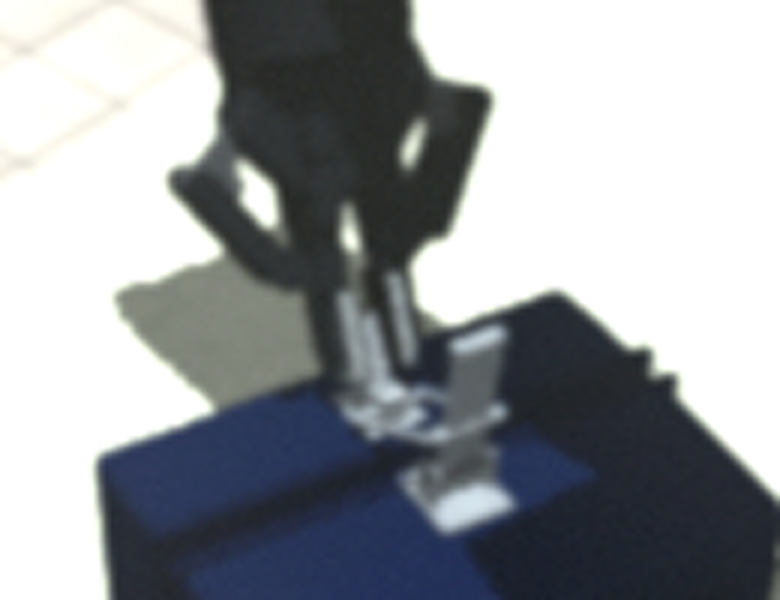

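>>> arm_command(commands=[-0.0025,0,0,0,0,0,0.05,-0.003,0,-0.0006,0,0,0,0.05,-0.0035,0,-0.0012,0,0,0,0.05,-0.0042,0,-0.002,0,0,0,0.05,-0.0042,0,-0.002,0,0,0,0.05,-0.0042,0,-0.002,0,0,0,0.05,-0.0042,0,-0.002,0,0,0,0.05,-0.0042,0,-0.002,0,0,0,0.05,-0.0042,0,-0.002,0,0,0,0.05,-0.0042,0,-0.002,0,0,0,0.05])

```text
time: 16.85
ee_pos: [0.5932, -0.0734, 0.1659]
tool_rot: [-0.036, 0.964, -0.163, -0.209]
ft_force: [4.6, -3.6, -0.9]
width: 0.0128
```

```bash
python3 - <<'E'
from h import *
st()
plan([(30.5,157,25),(30.5,158,25)])
E
```

```text
t 16.85 case [ 43.8  -0.5 165.9] F case [ 5.57 -1.92 -0.91] w 12.8 ax [[0.91, 0.0, -0.415], [-0.415, 0.001, -0.91]]
(30.5, 157, 25) [-0.0002, -0.0001, 0.0019] [-0.002, -0.011, 0.001] th 1.36
(30.5, 158, 25) [-0.0019, -0.0001, 0.0001] [-0.002, -0.011, 0.001] th 1.32
```

>>> arm_command(commands=[-0.0012,0,0,0,0,0,0.15,-0.0012,0,0,0,0,0,0.25,-0.0012,0,0,0,0,0,0.4,-0.0012,0,0,0,0,0,0.5,-0.0012,0,0,0,0,0,0.5,-0.0012,0,0,0,0,0,0.5,-0.0012,0,0,0,0,0,0.5,-0.0012,0,0,0,0,0,0.5,-0.0012,0,0,0,0,0,0.5,-0.0012,0,0,0,0,0,0.5])

```text
time: 18.1
ee_pos: [0.5926, -0.0732, 0.1662]
tool_rot: [-0.036, 0.964, -0.163, -0.209]
ft_force: [-0.4, 0.3, -0.2]
width: 0.0428
```

```bash
python3 - <<'E'
from h import *
st(); look('9'); lev('9');st()
C=np.load('sideC9.npy');np.set_printoptions(suppress=True,precision=1)
m=(abs(C[...,1])<20)&(abs(C[...,1])>8)&(C[...,0]>25)&(C[...,0]<40)&(C[...,2]>152.5)&(C[...,2]<175)
v,u=np.nonzero(m)
for i in range(len(v)): print((int(u[i]),int(v[i])),C[v[i],u[i]],end=';') 
E
```

```text
t 18.1 case [ 43.2  -0.5 166.2] F case [-0.45  0.18 -0.17] w 42.8 ax [[0.91, 0.0, -0.415], [-0.415, 0.001, -0.91]]
lever [[-21.3, 0.3, 175.9], [-23.2, -0.8, 184.3], [-23.6, 2.1, 195.2], [-24.7, -0.5, 205.8], [-26.1, -1.1, 214.5], [-26.3, 0.7, 221.7]]
t 18.15 case [ 43.2  -0.5 166.2] F case [-0.24 -0.27  0.31] w 42.7 ax [[0.91, 0.0, -0.415], [-0.415, 0.001, -0.91]]
(354, 154) [ 34.2 -13.6 157.6];(355, 154) [ 32.7 -15.4 158.1];(356, 154) [ 26.5 -13.8 163.6];(357, 154) [ 25.4 -15.8 163.6];(353, 155) [ 32.5  -9.9 157.4];(354, 155) [ 29.  -10.2 160. ];(355, 155) [ 30.  -13.7 157.8];(356, 155) [ 25.9 -13.7 161. ];(346, 157) [ 32.5   9.2 159.3];(343, 158) [ 33.2  16.8 158.8];(344, 158) [ 30.1  16.  161. ];(345, 158) [ 31.7  12.3 158.1];(346, 158) [ 31.3   9.8 157.3];(347, 158) [ 29.3   8.3 158.3];(343, 159) [ 32.3  17.2 156.6];(344, 159) [ 28.6  16.8 159.4];(345, 161) [ 27.3  14.6 153.4];(346, 161) [ 25.9  12.7 153.6];
```

View pics/side9.png

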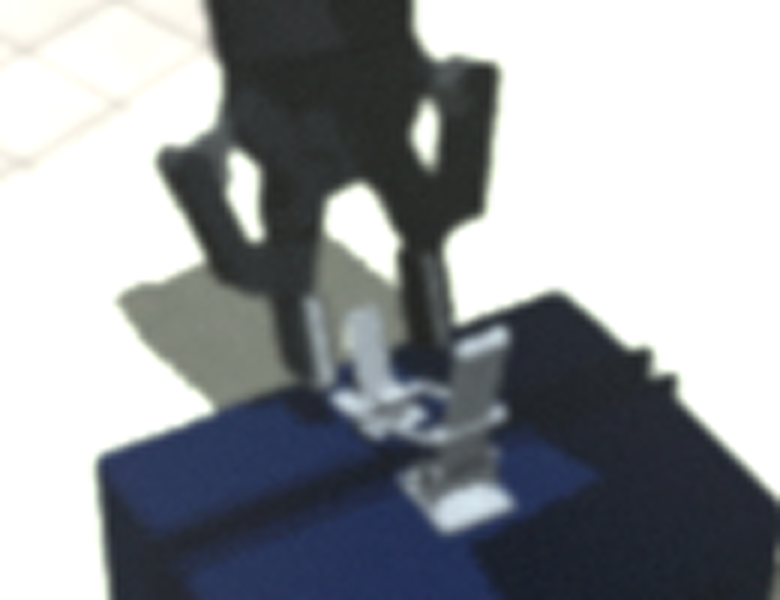

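The bar stays hooked: it is still at about (31,157) mm with the fingers open and wrist force zero. The lever is at about 1.45 rad. Retracting.

>>> arm_command(commands=[0,0,-0.03,0,0,0,0.6,0,0,-0.06,0,0,0,0.6,0,0,-0.1,0,0,0,0.6,0,0,-0.14,0,0,0,0.6,0,0,-0.18,0,0,0,0.4,0,0,-0.18,0,0.1,0,0.2,0,0,-0.18,0,0.25,0,0,0,0,-0.18,0,0.4,0,0,0,0,-0.18,0,0.5,0,0,0,0,-0.18,0,0.54,0,0])

```text
time: 19.4
ee_pos: [0.6338, -0.0877, 0.2654]
tool_rot: [-0.001, 0.986, -0.167, -0.001]
ft_force: [0.4, -0.6, 0.5]
width: 0.0002
```

```bash
python3 - <<'E'
from h import *
st(); look('10',{'side':(285,90,130,100),'top':(310,110,120,100)}); lev('10');st()
print(mv([.005,-.0005,.270]),mv([.005,-.0005,.216]))
C=np.load('sideC10.npy');np.set_printoptions(suppress=True,precision=1)
m=(abs(C[...,1])<20)&(abs(C[...,1])>8)&(C[...,0]>25)&(C[...,0]<40)&(C[...,2]>155)&(C[...,2]<175)
print(C[m])
E
```

```text
t 19.4 case [ 86.8  -0.6 265.4] F case [ 0.54 -0.43  0.45] w 0.2 ax [[1.0, 0.0, -0.002], [-0.002, 0.001, -1.0]]
lever [[-21.5, -0.7, 175.1], [-22.9, -2.1, 186.2], [-23.4, 1.0, 194.7], [-24.9, -1.2, 205.4], [-25.7, -0.2, 215.1], [-26.5, -0.5, 223.7]]
t 19.5 case [ 86.8  -0.6 265.3] F case [0.32 0.13 0.07] w -0.0 ax [[1.0, 0.0, -0.003], [-0.003, 0.001, -1.0]]
(array([-0.1364, -0.0002, -0.0074]), array([-0.0017,  0.0042,  0.0004])) (array([-1.361e-01, -1.000e-04,  8.260e-02]), array([-0.0017,  0.0042,  0.0004]))
[[ 31.5 -11.7 160.5]
 [ 32.6 -15.3 158.2]
 [ 27.2 -14.4 162.8]
 [ 26.7 -16.8 162.1]
 [ 32.2  -9.6 157.8]
 [ 30.1 -11.  158.9]
 [ 30.3 -14.  157.4]
 [ 26.1 -13.8 160.7]
 [ 31.2  10.  160.6]
 [ 29.8   8.2 160.9]
 [ 31.6  17.8 160.5]
 [ 29.4  16.5 161.7]
 [ 31.5  12.4 158.3]
 [ 30.4  10.3 158.3]
 [ 30.4  18.4 158.6]
 [ 27.7  17.4 160.4]]
```

View pics/side10.png

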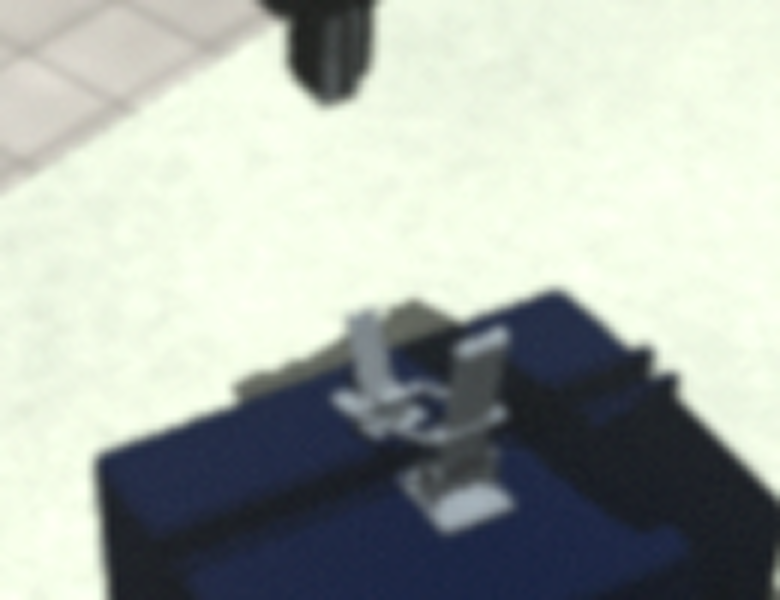

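The loop stays hooked under the lip, with the bar at zoom pixel (375,395). Bringing the closed fingers to the +x side of the lever's end.

>>> arm_command(commands=[-0.07,0,0,0,0,0,0,-0.136,0,0,0,0,0,0,-0.136,0,0.02,0,0,0,0,-0.136,0,0.05,0,0,0,0,-0.136,0,0.082,0,0,0,0,-0.136,0,0.082,0,0,0,0,-0.142,0,0.082,0,0,0,0,-0.15,0,0.082,0,0,0,0,-0.155,0,0.082,0,0,0,0,-0.155,0,0.082,0,0,0,0])

```text
time: 20.75
ee_pos: [0.5456, -0.0568, 0.2169]
tool_rot: [-0.001, 0.986, -0.167, -0.001]
ft_force: [0.8, 0.2, 0.4]
width: 0.0001
```

```bash
cat >> h.py <<'E'
def push(ths,r0=50,h=11,over=0,tilt=0):
    for th in ths:
        r=r0(th) if callable(r0) else r0
        x=-18-r*np.cos(th)+2*np.sin(th)+h-over*np.sin(th); z=166+r*np.sin(th)+2*np.cos(th)-over*np.cos(th)
        d,q=mv(np.array([x,-.5,z])/1000,tilt); print('%.2f'%th,np.round([x,z],1),np.round(d,4).tolist(),np.round(q,3).tolist())
E
python3 - <<'E'
from h import *
st(); look('11'); lev('11');st()
push([1.46,1.4,1.3,1.2,1.1,1.0,.9])
E
```

```text
t 20.75 case [ -6.6  -0.5 216.9] F case [0.7  0.44 0.4 ] w 0.1 ax [[1.0, 0.0, -0.003], [-0.003, 0.001, -1.0]]
lever [[-21.4, 0.9, 174.0], [-23.1, 0.4, 184.9], [-23.9, -0.3, 194.3], [-24.9, 0.9, 204.1], [-26.1, 0.1, 214.6], [-26.5, 1.1, 223.2]]
t 20.8 case [ -6.4  -0.5 216.8] F case [ 0.19 -0.73 -0.66] w -0.1 ax [[1.0, 0.0, -0.002], [-0.002, 0.001, -1.0]]
1.46 [-10.5 215.9] [-0.007, -0.0001, 0.0015] [-0.002, 0.003, 0.0]
1.40 [-13.5 215.6] [-0.012, -0.0001, 0.002] [-0.002, 0.003, 0.0]
1.30 [-18.4 214.7] [-0.0202, -0.0001, 0.0036] [-0.002, 0.003, 0.0]
1.20 [-23.3 213.3] [-0.0282, -0.0001, 0.0059] [-0.002, 0.003, 0.0]
1.10 [-27.9 211.5] [-0.0359, -0.0001, 0.009] [-0.002, 0.003, 0.0]
1.00 [-32.3 209.2] [-0.0433, -0.0001, 0.0129] [-0.002, 0.003, 0.0]
0.90 [-36.5 206.4] [-0.0502, -0.0, 0.0175] [-0.002, 0.003, 0.0]
```

View pics/side11.png

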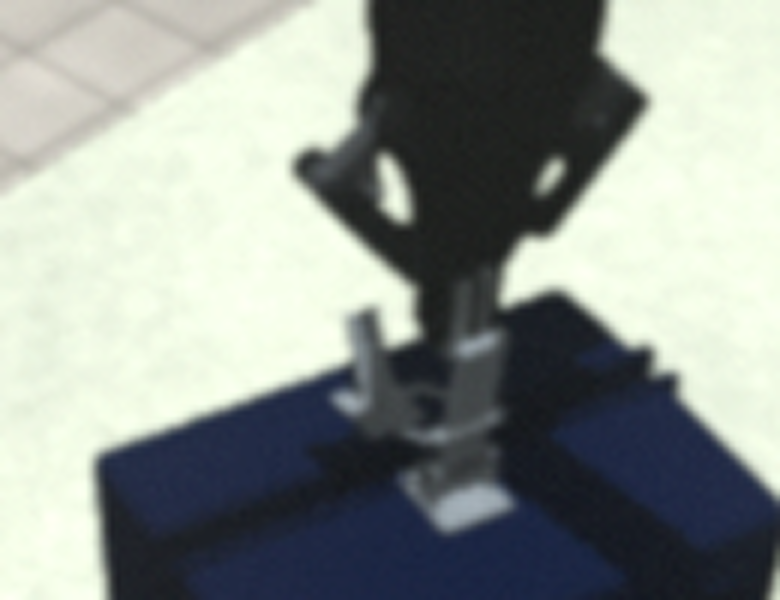

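>>> arm_command(commands=[-0.005,0,0.0015,0,0,0,0,-0.009,0,0.0018,0,0,0,0,-0.012,0,0.002,0,0,0,0,-0.015,0,0.0026,0,0,0,0,-0.0175,0,0.003,0,0,0,0,-0.02,0,0.0036,0,0,0,0,-0.0225,0,0.0042,0,0,0,0,-0.0255,0,0.005,0,0,0,0,-0.028,0,0.006,0,0,0,0,-0.028,0,0.006,0,0,0,0])

```text
time: 22.05
ee_pos: [0.5333, -0.0525, 0.2144]
tool_rot: [-0.0, 0.986, -0.167, 0.003]
ft_force: [7.3, -2.7, -0.3]
width: 0.0001
```

```bash
python3 - <<'E'
from h import *
st(); look('12'); lev('12');st()
push([1.2,1.1,1.0,.9,.8])
C=np.load('sideC12.npy');np.set_printoptions(suppress=True,precision=1)
m=(abs(C[...,1])<20)&(abs(C[...,1])>8)&(C[...,0]>20)&(C[...,0]<40)&(C[...,2]>155)&(C[...,2]<175)
print(C[m])
E
```

```text
t 22.05 case [-19.6  -0.5 214.4] F case [ 7.81 -0.13 -0.31] w 0.1 ax [[1.0, 0.0, 0.005], [0.005, 0.002, -1.0]]
lever [[-22.9, 0.6, 174.4], [-26.5, 0.1, 186.0], [-29.8, -1.0, 195.2], [-32.1, -0.5, 204.7], [-35.6, -0.0, 216.0], [-37.0, 2.8, 224.6]]
t 22.1 case [-19.6  -0.4 214.5] F case [ 8.4  -0.91 -0.24] w 0.0 ax [[1.0, 0.0, 0.005], [0.005, 0.002, -1.0]]
1.20 [-23.3 213.3] [-0.0061, 0.0001, 0.0019] [-0.002, -0.006, 0.0]
1.10 [-27.9 211.5] [-0.0139, 0.0001, 0.0049] [-0.002, -0.006, 0.0]
1.00 [-32.3 209.2] [-0.0213, 0.0001, 0.0087] [-0.002, -0.006, 0.0]
0.90 [-36.5 206.4] [-0.0283, 0.0001, 0.0133] [-0.002, -0.006, 0.0]
0.80 [-40.4 203.3] [-0.0348, 0.0001, 0.0185] [-0.002, -0.006, 0.0]
[[ 28.7 -15.4 161.1]
 [ 30.2  -8.2 159.9]
 [ 27.4  -9.1 161.7]
 [ 29.6 -13.5 158.2]
 [ 26.5 -14.1 160.4]
 [ 22.4 -14.  163.6]
 [ 28.6 -10.2 157.2]
 [ 21.6 -13.7 161.2]
 [ 29.9  13.4 160. ]
 [ 27.6  12.2 161.3]
 [ 28.7   8.7 159. ]
 [ 27.3  17.7 160.8]
 [ 25.2  16.3 161.9]
 [ 22.5  15.3 163.7]
 [ 24.   16.9 160.1]]
```

View pics/side12.png

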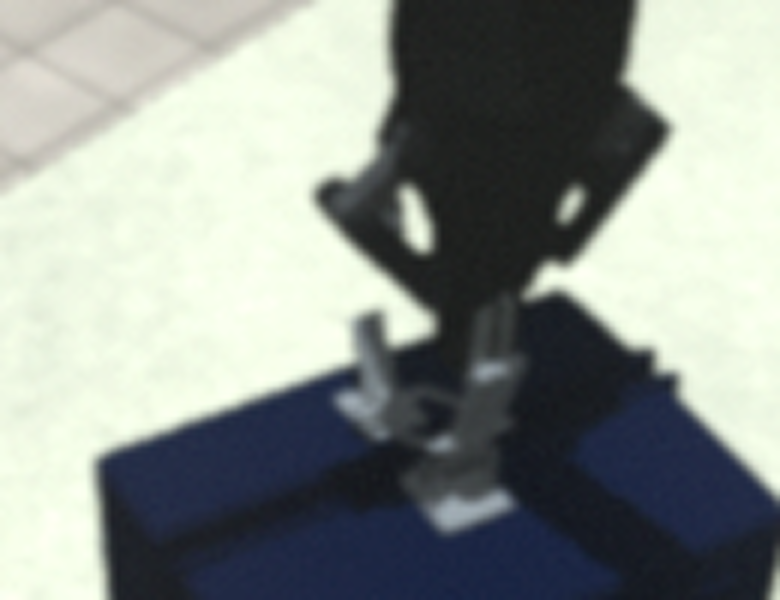

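>>> arm_command(commands=[-0.006,0,0.002,0,0,0,0,-0.009,0,0.003,0,0,0,0,-0.012,0,0.004,0,0,0,0,-0.015,0,0.0055,0,0,0,0,-0.018,0,0.007,0,0,0,0,-0.021,0,0.0087,0,0,0,0,-0.0235,0,0.01,0,0,0,0,-0.026,0,0.0117,0,0,0,0,-0.028,0,0.0133,0,0,0,0,-0.028,0,0.0133,0,0,0,0])

```text
time: 23.35
ee_pos: [0.5195, -0.0477, 0.2077]
tool_rot: [-0.0, 0.986, -0.167, 0.005]
ft_force: [4.5, -2.0, 4.9]
width: 0.0004
```

```bash
python3 - <<'E'
from h import *
st(); 
push([1.0,.9,.8,.7,.6,.5],r0=52)
E
```

```text
t 23.35 case [-34.2  -0.5 207.7] F case [ 4.91 -0.39  4.95] w 0.4 ax [[1.0, 0.0, 0.01], [0.01, 0.002, -1.0]]
1.00 [-33.4 210.8] [0.0014, -0.0, -0.0052] [-0.002, -0.012, 0.0]
0.90 [-37.8 208. ] [-0.0059, -0.0, -0.0005] [-0.002, -0.012, 0.0]
0.80 [-41.8 204.7] [-0.0127, -0.0, 0.0049] [-0.002, -0.012, 0.0]
0.70 [-45.5 201. ] [-0.0189, 0.0, 0.011] [-0.002, -0.012, 0.0]
0.60 [-48.8 197. ] [-0.0244, 0.0, 0.0176] [-0.002, -0.012, 0.0]
0.50 [-51.7 192.7] [-0.0293, 0.0, 0.0248] [-0.002, -0.012, 0.0]
```

>>> arm_command(commands=[-0.0045,0,0.002,0,0,0,0,-0.008,0,0.0035,0,0,0,0,-0.011,0,0.0055,0,0,0,0,-0.014,0,0.0075,0,0,0,0,-0.017,0,0.01,0,0,0,0,-0.0195,0,0.0125,0,0,0,0,-0.022,0,0.0155,0,0,0,0,-0.0245,0,0.0185,0,0,0,0,-0.026,0,0.021,0,0,0,0,-0.026,0,0.021,0,0,0,0])

```text
time: 24.6
ee_pos: [0.5049, -0.0425, 0.1949]
tool_rot: [-0.0, 0.986, -0.167, 0.005]
ft_force: [3.5, -2.1, 2.3]
width: -0.0002
```

```bash
python3 - <<'E'
from h import *
st(); look('13'); lev('13')
push([.7,.6,.5,.4,.3,.2],r0=53)
C=np.load('sideC13.npy');np.set_printoptions(suppress=True,precision=1)
m=(abs(C[...,1])<20)&(abs(C[...,1])>8)&(C[...,0]>18)&(C[...,0]<40)&(C[...,2]>155)&(C[...,2]<175)
print(C[m])
E
```

```text
t 24.6 case [-49.7  -0.4 194.9] F case [ 4.04 -0.85  2.26] w -0.2 ax [[1.0, 0.0, 0.01], [0.01, 0.002, -1.0]]
lever [[-26.9, 0.7, 174.4], [nan, nan, nan], [nan, nan, nan], [nan, nan, nan], [nan, nan, nan], [nan, nan, nan]]
0.70 [-46.2 201.7] [0.0059, 0.0001, -0.0111] [-0.003, -0.012, 0.0]
0.60 [-49.6 197.6] [0.0003, 0.0002, -0.0044] [-0.003, -0.012, 0.0]
0.50 [-52.6 193.2] [-0.0047, 0.0002, 0.0029] [-0.003, -0.012, 0.0]
0.40 [-55.  188.5] [-0.0089, 0.0002, 0.0107] [-0.003, -0.012, 0.0]
0.30 [-57.  183.6] [-0.0124, 0.0002, 0.0188] [-0.003, -0.012, 0.0]
0.20 [-58.5 178.5] [-0.0149, 0.0002, 0.0273] [-0.003, -0.012, 0.0]
[[ 20.1 -12.7 162.9]
 [ 20.5 -15.8 161.3]
 [ 22.7  -9.2 159.3]
 [ 20.5 -10.4 160.4]
 [ 20.5 -13.2 159.3]
 [ 23.   14.8 160. ]
 [ 20.1  14.  162. ]
 [ 21.4  10.4 159.4]
 [ 20.    8.7 159.8]
 [ 20.6  16.3 159.5]]
  return _methods._mean(a, axis=axis, dtype=dtype,
  ret = um.true_divide(
```

View pics/side13.png

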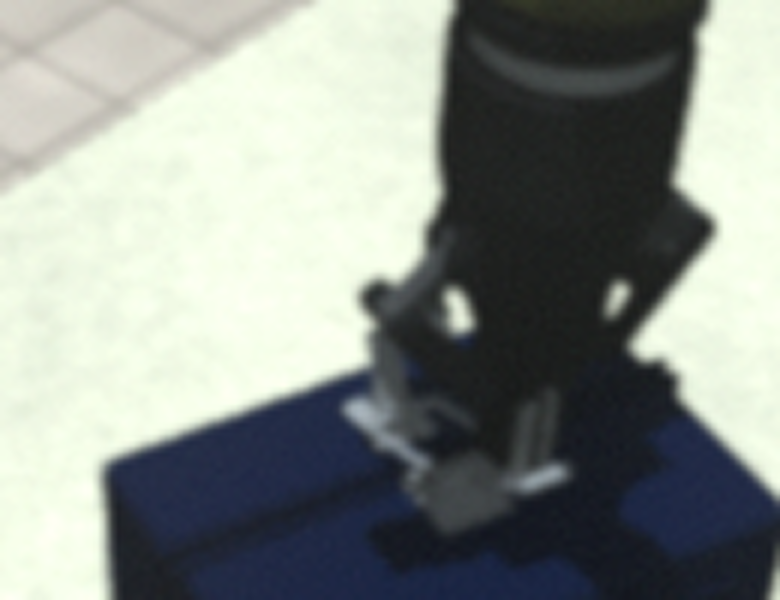

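>>> arm_command(commands=[-0.002,0,0.004,0,0,0,0,-0.004,0,0.007,0,0,0,0,-0.006,0,0.01,0,0,0,0,-0.008,0,0.013,0,0,0,0,-0.0095,0,0.016,0,0,0,0,-0.011,0,0.019,0,0,0,0,-0.012,0,0.022,0,0,0,0,-0.013,0,0.024,0,0,0,0,-0.013,0,0.024,0,0,0,0,-0.013,0,0.024,0,0,0,0])

```text
time: 25.9
ee_pos: [0.4969, -0.0398, 0.1801]
tool_rot: [-0.0, 0.986, -0.167, 0.004]
ft_force: [0.5, 0.4, 0.1]
width: -0.0
```

```bash
python3 - <<'E'
from h import *
st(); 
push([.3,.25,.2,.15,.1,.05,0],r0=54)
E
```

```text
t 25.9 case [-58.2  -0.4 180.1] F case [0.37 0.56 0.06] w -0.0 ax [[1.0, 0.0, 0.008], [0.008, 0.002, -1.0]]
0.30 [-58.  183.9] [0.0004, 0.0001, -0.0062] [-0.002, -0.01, 0.0]
0.25 [-58.8 181.3] [-0.001, 0.0001, -0.0019] [-0.002, -0.01, 0.0]
0.20 [-59.5 178.7] [-0.0022, 0.0001, 0.0024] [-0.002, -0.01, 0.0]
0.15 [-60.1 176. ] [-0.0032, 0.0001, 0.0068] [-0.002, -0.01, 0.0]
0.10 [-60.5 173.4] [-0.004, 0.0001, 0.0112] [-0.002, -0.01, 0.0]
0.05 [-60.8 170.7] [-0.0045, 0.0001, 0.0157] [-0.002, -0.01, 0.0]
0.00 [-61. 168.] [-0.0048, 0.0001, 0.0202] [-0.002, -0.01, 0.0]
```

```bash
python3 - <<'E'
from h import *
look('14');st()
C=np.load('sideC14.npy');np.set_printoptions(suppress=True,precision=1)
m=(abs(C[...,1])<20)&(abs(C[...,1])>8)&(C[...,0]>15)&(C[...,0]<40)&(C[...,2]>155)&(C[...,2]<175)
print(C[m])
m=(abs(C[...,1])<12)&(C[...,0]>-95)&(C[...,0]<-20)&(C[...,2]>158)&(C[...,2]<195)
q=C[m]; print(q[np.argsort(q[:,0])][::6])
E
```

```text
t 25.95 case [-58.1  -0.4 180.1] F case [ 0.18 -0.17 -0.18] w 0.3 ax [[1.0, 0.0, 0.008], [0.008, 0.002, -1.0]]
[[ 20.9  13.5 161.1]
 [ 21.6  10.3 159.2]
 [ 19.7  16.8 160.4]
 [ 17.9  15.3 161.2]
 [ 19.5  11.5 158.3]
 [ 19.6  16.7 157.4]
 [ 15.3  16.8 160.9]]
[[-80.8  -3.1 182. ]
 [-79.7   1.4 183.1]
 [-78.8  -3.9 185.7]
 [-77.4   7.5 183.9]
 [-76.7   9.2 181.2]
 [-72.8  -0.9 181.9]
 [-72.1   7.4 191.1]
 [-71.4   1.5 187.7]
 [-71.    1.6 190.3]
 [-70.1  -5.4 180.4]
 [-68.8   1.3 179.4]
 [-67.2   8.7 187.4]
 [-66.1  10.9 190.4]
 [-60.2   8.1 178. ]
 [-55.3   9.7 174.6]
 [-47.    4.3 173.9]
 [-40.7  10.3 171.2]
 [-36.4   2.6 173.2]
 [-31.5   9.4 169. ]
 [-28.5  10.2 169.9]
 [-24.7   5.3 170.5]
 [-22.6   8.9 167.4]
 [-20.9  10.7 169.8]]
```

View pics/side14.png

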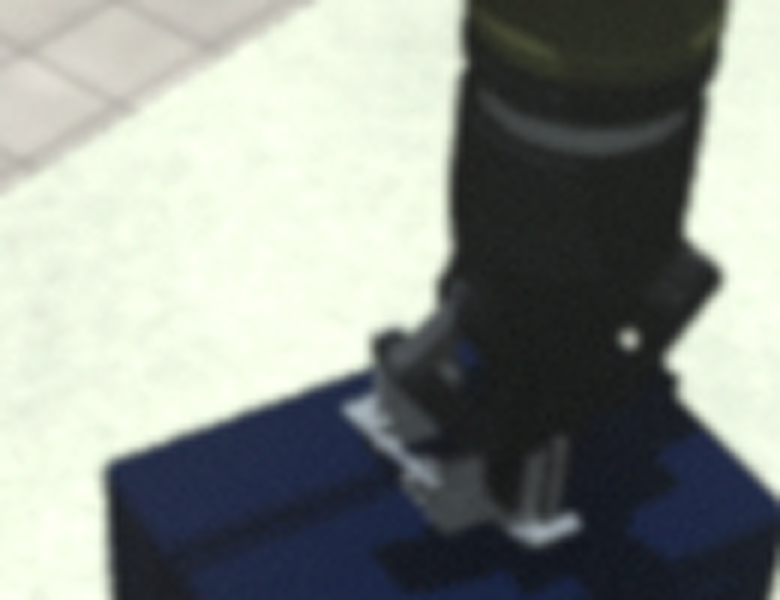

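>>> arm_command(commands=[-0.002,0,0.002,0,0,0,0,-0.004,0,0.004,0,0,0,0,-0.006,0,0.006,0,0,0,0,-0.007,0,0.008,0,0,0,0,-0.008,0,0.01,0,0,0,0,-0.008,0,0.012,0,0,0,0,-0.008,0,0.014,0,0,0,0,-0.008,0,0.015,0,0,0,0,-0.008,0,0.015,0,0,0,0,-0.008,0,0.015,0,0,0,0])

```text
time: 27.2
ee_pos: [0.4926, -0.0383, 0.1711]
tool_rot: [-0.0, 0.986, -0.167, 0.004]
ft_force: [0.5, -0.3, 0.7]
width: -0.0
```

```bash
python3 - <<'E'
from h import *
st(); push([.1,.05,0],r0=55)
E
```

```text
t 27.2 case [-62.8  -0.4 171.1] F case [ 0.55 -0.11  0.65] w -0.0 ax [[1.0, 0.0, 0.008], [0.008, 0.002, -1.0]]
0.10 [-61.5 173.5] [0.0021, 0.0001, -0.0039] [-0.002, -0.01, 0.0]
0.05 [-61.8 170.7] [0.0016, 0.0001, 0.0007] [-0.002, -0.01, 0.0]
0.00 [-62. 168.] [0.0013, 0.0001, 0.0052] [-0.002, -0.01, 0.0]
```

>>> arm_command(commands=[0,0,0.0012,0,0,0,0,0,0,0.0024,0,0,0,0,0,0,0.0036,0,0,0,0,0,0,0.0046,0,0,0,0,0,0,0.0055,0,0,0,0,0,0,0.0064,0,0,0,0,0,0,0.0064,0,0,0,0,0,0,0.0064,0,0,0,0,0,0,0.0064,0,0,0,0,0,0,0.0064,0,0,0,0])

```text
time: 28.45
ee_pos: [0.4925, -0.0382, 0.168]
tool_rot: [-0.0, 0.986, -0.167, 0.004]
ft_force: [-0.7, -0.2, 5.0]
width: 0.0
```

```bash
python3 - <<'E'
from h import *
st(); push([.1,.05,0],r0=55)
E
```

```text
t 28.45 case [-62.8  -0.4 168. ] F case [-0.56 -0.41  5.04] w 0.0 ax [[1.0, 0.0, 0.009], [0.009, 0.002, -1.0]]
0.10 [-61.5 173.5] [0.0022, 0.0001, -0.0092] [-0.002, -0.011, 0.0]
0.05 [-61.8 170.7] [0.0017, 0.0001, -0.0046] [-0.002, -0.011, 0.0]
0.00 [-62. 168.] [0.0014, 0.0002, -0.0001] [-0.002, -0.011, 0.0]
```

>>> arm_command(commands=[0,0,0.0014,0,0,0,0,0,0,0.0018,0,0,0,0,0,0,0.0022,0,0,0,0,0,0,0.0022,0,0,0,0,0,0,0.0022,0,0,0,0,0,0,0.0022,0,0,0,0,0,0,0.0022,0,0,0,0,0,0,0.0022,0,0,0,0,0,0,0.0022,0,0,0,0,0,0,0.0022,0,0,0,0])

```text
time: 29.7
ee_pos: [0.4926, -0.0382, 0.168]
tool_rot: [-0.0, 0.986, -0.167, 0.005]
ft_force: [-3.3, 1.1, 9.8]
width: 0.0
```

```bash
python3 - <<'E'
from h import *
st()
E
```

```text
t 29.7 case [-62.8  -0.4 168. ] F case [-3.5  -0.05  9.76] w 0.0 ax [[1.0, 0.0, 0.009], [0.009, 0.002, -1.0]]
```

The lever is hard on its stop: the position doesn't change under 10 N. Lifting off and retracting upward.

>>> arm_command(commands=[0,0,-0.003,0,0,0,0,0,0,-0.02,0,0,0,0,0,0,-0.06,0,0,0,0,0,0,-0.12,0,0,0,0,-0.05,0,-0.2,0,0,0,0,-0.1,0,-0.25,0,0,0,0,-0.18,0,-0.25,0,0,0,0,-0.25,0,-0.25,0,0,0,0,-0.25,0,-0.25,0,0,0,0,-0.25,0,-0.25,0,0,0,0])

```text
time: 30.95
ee_pos: [0.3503, 0.0111, 0.3172]
tool_rot: [-0.0, 0.986, -0.167, 0.006]
ft_force: [-0.5, 0.3, 0.5]
width: 0.0001
```

```bash
python3 - <<'E'
from h import *
st(); look('15',{'side':(285,90,130,100),'top':(310,130,120,100)});st()
np.set_printoptions(suppress=True,precision=1)
for n in('side','top'):
    C=np.load(n+'C15.npy')
    m=(abs(C[...,1])<20)&(abs(C[...,1])>8)&(C[...,0]>10)&(C[...,0]<40)&(C[...,2]>154)&(C[...,2]<175)
    print(n,'bar',C[m].tolist() if n=='x' else C[m][:12])
    m=(abs(C[...,1])<8)&(C[...,0]>-84)&(C[...,0]<-25)&(C[...,2]>158)&(C[...,2]<200)
    q=C[m]; print('lever fit',np.polyfit(q[:,0],q[:,2],1),q[:,0].min(),q[:,2].max())
    m=(abs(abs(C[...,1])-60)<40)&(abs(C[...,2]-150)<8)
    h,e=np.histogram(C[m][:,0],np.arange(-10,80,3)); print(h.tolist())
E
```

```text
t 30.95 case [-213.4   -0.6  317.2] F case [-0.57  0.09  0.52] w 0.1 ax [[1.0, 0.0, 0.012], [0.012, 0.002, -1.0]]
t 31.05 case [-212.9   -0.6  316.8] F case [ 0.17 -0.36 -0.41] w -0.1 ax [[1.0, -0.0, 0.01], [0.01, 0.002, -1.0]]
side bar [[ 21.7 -16.6 160. ]
 [ 21.1  -8.  161. ]
 [ 20.6 -10.5 160.4]
 [ 20.5 -13.2 159.4]
 [ 17.7 -14.  161.2]
 [ 15.3 -15.1 162.6]
 [ 19.   -9.6 158.9]
 [ 15.9 -13.  159.9]
 [ 14.3 -14.6 160.6]
 [ 11.4 -15.4 162.5]
 [ 15.6 -15.9 155.9]
 [ 20.6  13.7 161.4]]
lever fit [ -0.  167.8] -83.09682594485635 172.12461738395928
[74, 87, 54, 62, 79, 33, 48, 58, 54, 62, 62, 53, 60, 52, 58, 67, 56, 56, 60, 55, 57, 45, 46, 28, 3, 0, 0, 0, 0]
top bar [[ 37.1  11.1 156.1]
 [ 38.4   8.7 155. ]
 [ 22.1  19.2 155.1]
 [ 21.7  14.3 164. ]
 [ 23.   11.9 162.8]
 [ 24.9   9.5 159.7]
 [ 34.7  -9.8 154.4]
 [ 19.3  15.8 159.9]
 [ 19.8  13.3 162. ]
 [ 21.9  10.9 157.9]
 [ 22.1   8.5 161. ]
 [ 15.1  14.7 166.1]]
lever fit [ -0. 169.] -80.04052754413657 176.2998384467679
[67, 75, 77, 52, 75, 71, 56, 64, 69, 70, 60, 70, 66, 65, 70, 64, 71, 62, 68, 59, 73, 60, 70, 58, 39, 4, 0, 0, 0]
```

View pics/side15.png

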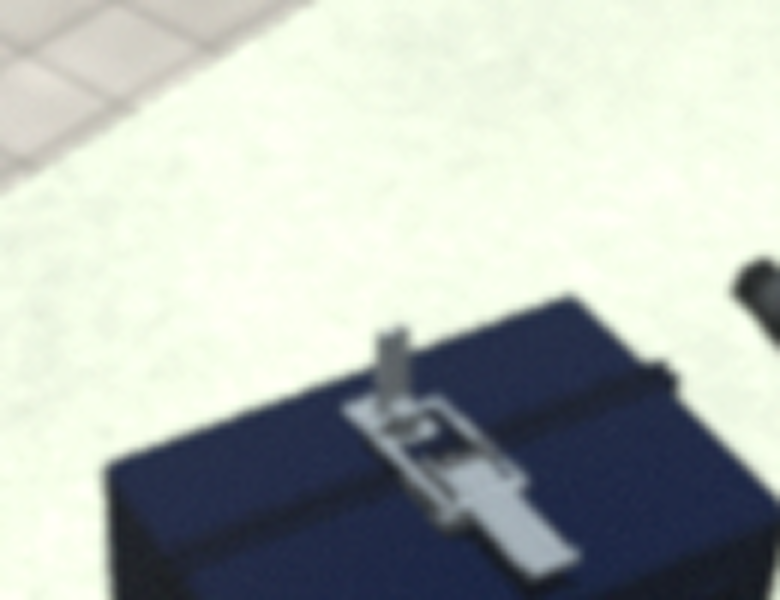

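View pics/top15.png

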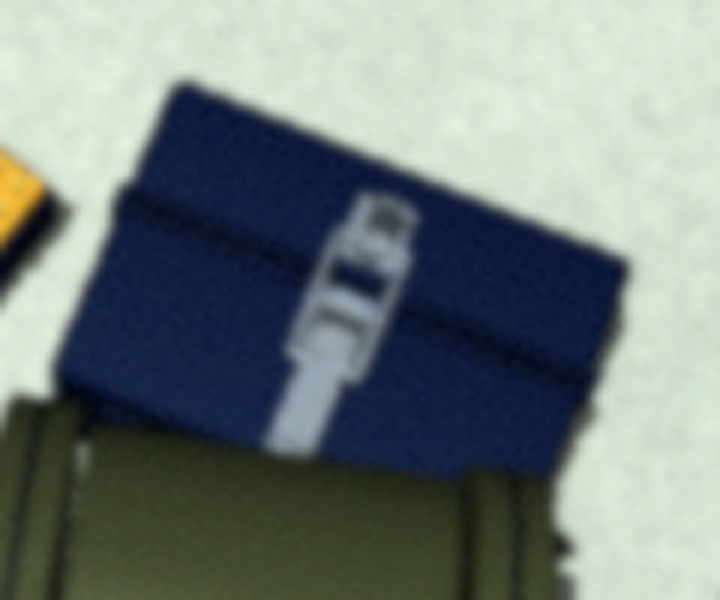

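The lever is flat (fitted slope 0, top at z ≈ 168), the bar is under the lip at about (21,159) mm, and the seam is shut. Handing in.

```bash
python3 -c "
from h import *
st(); print(close_job())"
```

```text
t 31.05 case [-212.9   -0.6  316.8] F case [ 0.17 -0.36 -0.41] w -0.1 ax [[1.0, -0.0, 0.01], [0.01, 0.002, -1.0]]
the job is handed in; nothing more can be done
None
```

The latch is closed and the job was handed in at 31 s, with no verdict reported back.

**What I did**
- **Hooking the loop:** I pinched the pull tab at 20 N and carried the bar over and beyond the keeper. I lowered it below the lip and drew it back until it met the keeper post, where the wrist read about 5–6 N. I then raised it under the lip and let go. It stayed hooked with the fingers off, with the lever at about 1.45 rad.
- **Closing the lever:** I swung the lever over with closed fingers, reading about 8 N at most. It passed centre and lay on its stop, where I pressed to about 10 N with no further movement. I then withdrew.

**Last checks**
- **Lever:** it lies flat. The fitted slope is 0 and its top is at z 168–169 mm.
- **Bar:** it is under the lip at about x 21, z 159 mm in the case frame.
- **Far half:** its outer edge is at about x 62–65 mm and the seam looks shut.
- **Robot:** it touches nothing, and the wrist force is about 0.

**Limits of the checks**
- The side and top views disagreed by 2–3 mm throughout.
- I could not measure the pull on the keeper directly.
- I did not measure the three bystanders again at the end. The arm stayed well clear of them.

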